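# Strip the hub stack into its measuring nests

## Robot

A 7-joint arm with a two-finger parallel gripper is mounted at the origin on a cart in front of the work surface, level with it; the furniture and walls round the work are solid. World frame = base frame: x ahead of the robot, y to its left, z up, the work surface at z = 0. Lengths are in m, angles in degrees, forces in N, time in s.
With the tool pointing down it reaches from about 0.425 to 0.875 m from the base axis. Payload 8.4 kg.
Tool frame: the origin (TCP) lies at the very end of the fingers, on their centre line; the grasp point (between the pads) lies behind it (robot.grip_point_offset is the z of the grasp point in the tool frame, in m); z points along the fingers, x is the direction in which the jaws open and shut, and the axes are right-handed (so a half turn about z gives the same grasp; the last joint's range is limited). The gripper opens to 85 mm and grips with 20 to 120 N. Pads are 22 mm wide; open, the fingers measure 114 mm over their backs; the gripper's body (76 mm by 85 mm) begins 54 mm behind the grasp point. The pads swing forward as they close: fully open they stand 13 mm farther back than shut.
Start: joints at [57.743, 19.091, 2.286, 83.961, -0.768, 76.965, -3.352], TCP at [0.291, -0.581, 0.197] pointing down, gripper open.
Joint ranges: [-147.57, 147.57], [-21.85, 119.76], [-74.77, 79.35], [14.55, 137.4], [-85.83, 265.84], [4.83, 119.75], [-152.11, 152.11]. Speed limits (degrees/s): [127.2, 127.2, 159.86, 159.86, 180, 180, 180].

## Interface

Orientations are given as a 3x3 rotation matrix whose columns are the frame's x, y, z axes.
In Python, from station import robot gives the robot as it stands.
- The arm moves only by the tool play_rows, never from a script. Its argument "steps" is a list of rows, each an object of numbers: "claw": the finger opening in cm, from 0 to 8.54; "tx", "ty", "tz": the shift along the tool's x, y, z in cm; "ax", "ay", "az": the turn, a rotation vector about the tool's x, y, z in degrees. A call has 1 to 20 rows; each row is the pose to reach, as a shift and turn from the pose measured when the call began, along the tool's axes at that moment; what a row does not reach only later rows make up. A row lasts 1/10 s, in which the tool goes at most 50 mm and 8.59 degrees, less where a joint would pass 70% of its speed; a pose out of reach is approached as far as the arm can. A call with a gripper value outside its range is refused whole. The fingers move at their own pace and stop on an object; "squeeze" is the grip in N (left out, the last holds). Time passes only in rows, so rows that repeat a pose let the fingers close. It gives the time, the measured TCP pose, the force and the opening at its end, in the units of the state.
- robot.get_state(): the state, without advancing time (a new reading comes with each control period).
- robot.get_image(name): name is "side" or "top" or "wrist"; returns the picture (400x640x3 uint8, red, green, blue); there is no depth.
- robot.calibration(name): a dict with "camera_matrix" (3x3 intrinsics, pixels), "dist" ([k1, k2, p1, p2, k3] as OpenCV has them; the pictures are not rectified), "world_to_cam" (4x4, takes a point from world to camera coordinates). Camera axes: x right, y up, looking along -z (the intrinsics and any distortion apply to the point x, -y, -z); pixel columns grow to the right and rows downward; lengths in m; the calibration is good to about 2 mm. A picture is of the moment at which its call begins: read the wrist's pose just before it. calibration takes no time and is no camera call; for the wrist camera it gives the pose at the moment of the call.
- robot.job_done(): hands the job in, once; it reports no verdict.
Trained networks look in the newest picture that a camera, given by its name, has taken for a name from the list of things; names that differ only in an ending like _2 or _b are one class to them, and where a whole thing is asked for, a point or a joint stands for the part that bears it (a point fixed in the world has none). Each returns a list of dicts, best first, with "score" (0 to 1); they miss things now and then, are a little off and sometimes report something else, mostly with a low value. They report only what shows in the picture. A call takes as long as a camera call. They do not tell look-alikes from the thing itself.
- robot.silhouettes(camera, label): "pixels" (400x640 bool, what is visible of it) and "location" ([column, row] in pixels, amid what is visible of it).
The state is a dict: "time": time; "joint_positions": joint angles; "joint_vel": joint speeds; "joint_efforts": joint torques, N m; "tcp_pos": TCP position; "eef_rot": TCP orientation; "wrist_force": force on the tool from outside, world axes, zero at the start; "moment": the same for the moment, N m; "finger_gap": finger opening in m.
Only numpy, scipy, OpenCV 4.12 (cv2) and the standard library are available. Lean on these libraries where they do the work, as an engineer would, in place of code of your own. Each camera call takes 0.05 s, during which the arm holds its last target.

## Task

The hub stack has been checked for total height and its parts are now to be measured singly. Take it apart from the top down, one part at a time, and put each part straight into its own place before you take the next: the brass load weight in the deep round rest, the ball bearing in the smaller recessed nest plate, the dark steel spacer ring over the stud of the round stand, and the flange, hub up, in the larger nest plate. Every part is to end flat and fully home, upright and let go, and the eye loupe and the milled bracket that lie in between stay where they are.

Things in the scene. Friction and masses are not known exactly. Their poses are not given: they have to be found in the camera images.
- load_weight: brass knob weight, the top of the stack: cylinder 25 mm across and 20 mm high, above it a neck 10 mm across and a grip knob 16 mm across (27.5 to 35 mm above the underside), 36 mm high in all, about 100 g. Stands loose on the bearing. Origin: centre of its underside, z up.
- ball_bearing: sealed ball bearing, steel with a dark seal ring, 35 mm across, 11 mm high, about 35 g, second from the top, loose on the spacer ring. For collisions its bore is closed: take it by the outside. Origin: centre of its underside, z up.
- spacer_ring: plain ring-shaped spacer of dark steel, 46 mm outside, 26 mm bore, 12 mm high, about 90 g, third from the top, loose on the flange's hub (it overhangs the hub all round). Origin: centre of its underside, z up.
- hub_flange: turned steel flange, the bottom of the stack, standing on the granite: disc 57 mm across and 11 mm thick with bolt holes, above it a round hub 31 mm across whose top is 24 mm above the underside (so 13 mm of hub to grip), about 110 g. Origin: centre of its underside, z up. The whole stack is 83 mm high at the start; its parts lie within about 2 mm of centred on one another.
- weight_rest: fixed grey plastic round rest for the weight, 56 mm across, 20 mm high, with a round pocket 35 mm across and 12 mm deep (pocket floor 8 mm above the origin). Origin: centre of its underside on the worktop, z up.
- bearing_nest: fixed aluminium nest plate for the bearing, 64 mm square on a dark foot 68 mm square, top 14 mm above the worktop, with a round recess 45 mm across and only 4 mm deep (recess floor 10 mm above the origin), so that the bearing stands 7 mm proud of the plate. Origin: centre of its underside, below the centre of the recess, z up.
- spacer_stand: fixed round aluminium stand for the spacer ring, 64 mm across, flat top 10 mm above the worktop, with an upright steel stud 16 mm across in its centre, its tapered tip 29 mm above the worktop. The ring lies flat on the stand's top round the stud. Origin: centre of its underside, below the stud, z up.
- flange_nest: fixed aluminium nest plate for the flange, 86 mm square on a dark foot 90 mm square, top 14 mm above the worktop, with a round recess 67 mm across and 6 mm deep (recess floor 8 mm above the origin). Origin: centre of its underside, below the centre of the recess, z up.
- eye_loupe: black eye loupe, 34 mm across, 30 mm high, loose; leave it where it is. Origin: centre of its underside.
- bracket: milled aluminium L-shaped bracket, 51 x 67 mm, 42 mm high, loose; leave it where it is. Origin: centre of its underside.
There are look-alikes about, which are no part of the job. Leave any blue look-alike of the ball_bearing alone. Leave any red look-alike of the hub_flange alone.

How it is judged (in metres and radians):
On the way, in this order (a step that is already met when the one before it is completed fails the run):
1. The load weight stands home in the weight rest, let go (horizontal distance between load_weight and weight_rest below 0.0085 m and z of load_weight in the frame of weight_rest between 0.005 and 0.01 m and angle between load_weight's own z axis and vertical below 0.08 rad and contact force between load_weight and the fingers below 0.05 N), for 0.2 s.
2. Then the bearing lies home in its nest, let go (horizontal distance between ball_bearing and bearing_nest below 0.0085 m and z of ball_bearing in the frame of bearing_nest between 0.007 and 0.012 m and angle between ball_bearing's own z axis and vertical below 0.08 rad and contact force between ball_bearing and the fingers below 0.05 N), for 0.2 s.
3. Then the spacer ring lies home over the stud of its stand, let go (horizontal distance between spacer_ring and spacer_stand below 0.0085 m and z of spacer_ring in the frame of spacer_stand between 0.007 and 0.012 m and angle between spacer_ring's own z axis and vertical below 0.08 rad and contact force between spacer_ring and the fingers below 0.05 N), for 0.2 s.
4. Then the flange lies home in its nest, hub up, let go (horizontal distance between hub_flange and flange_nest below 0.0085 m and z of hub_flange in the frame of flange_nest between 0.005 and 0.01 m and angle between hub_flange's own z axis and vertical below 0.08 rad and contact force between hub_flange and the fingers below 0.05 N), for 0.2 s.
At the end, for the whole second after the job is handed in: Each part is upright (within 0.08 rad), at rest, let go and fully home in its own place: within 8.5 mm of the place's centre line, its underside no more than 2 mm above the pocket floor, recess floor or stand top (all of step 1 and all of step 2 and all of step 3 and all of step 4 and linear speed of each of load_weight, ball_bearing, spacer_ring, hub_flange below 0.02 m/s and angular speed of each of load_weight, ball_bearing, spacer_ring, hub_flange below 0.2 rad/s); the robot touches nothing.
It fails at once if The eye loupe or the milled bracket is shifted by more than 20 mm (distance of any of eye_loupe, bracket from where it was at the start of the episode above 0.02 m).
It also fails if it takes over 122 s, if anything falls off the work surface, if the arm or the gripper's body presses on something with over 40 N, if the wrist force passes 120 N, or if a joint passes its speed limit or range.

## Working session

There is one attempt and no reset: what is moved stays moved. The work goes in short steps, Python scripts to look and compute and a tool call to move; the robot and the scene stay as the last step left them, time stands still between calls to the robot, and variables do not carry over. Pictures are saved under pics/ and viewed, and the job is handed in when it is done.

Besides the shell and the picture viewer there is one more tool, called after "Request:" as name(argument=value, ...) on one line, values as JSON. play_rows: Moves the arm, as the interface text tells. Its arguments: {"type":"object","properties":{"steps":{"type":"array"},"squeeze":{"type":"number"}},"required":["steps"]}

```bash
ls; mkdir -p pics; python3 - <<'E'
from station import robot
import cv2,numpy as np
s=robot.get_state()
print(s['time'],s['tcp_pos'],np.round(s['eef_rot'],3),s['finger_gap'],robot.grip_point_offset)
for n in ['side','top','wrist']:
    im=robot.get_image(n); cv2.imwrite(f'pics/{n}0.png',im[:,:,::-1])
    c=robot.calibration(n); print(n,c)
E
```

```text
pics
0.0 [ 0.29048286 -0.58090146  0.19588633] [[ 0.447 -0.894 -0.001]
 [-0.894 -0.447  0.001]
 [-0.002  0.    -1.   ]] 0.08514285731954092 -0.0187
side {'camera_matrix': array([[424.41487459,   0.        , 323.49332428],
       [  0.        , 424.41487459, 200.58446648],
       [  0.        ,   0.        ,   1.        ]]), 'dist': array([-0.07703926,  0.        ,  0.        ,  0.        ,  0.        ]), 'world_to_cam': array([[ 0.88149581, -0.47207041,  0.010708  , -0.54634708],
       [ 0.23667472,  0.46133777,  0.85507458, -0.13630634],
       [-0.40859541, -0.75121035,  0.51839444, -0.80659562],
       [ 0.        ,  0.        ,  0.        ,  1.        ]])}
top {'camera_matrix': array([[444.57990368,   0.        , 326.4144902 ],
       [  0.        , 444.57990368, 199.29082605],
       [  0.        ,   0.        ,   1.        ]]), 'dist': array([-0.0257174,  0.       ,  0.       ,  0.       ,  0.       ]), 'world_to_cam': array([[ 0.015049  , -0.99950363,  0.0276771 , -0.17323817],
       [ 0.9970902 ,  0.01706996,  0.074295  , -0.55941099],
       [-0.07473057,  0.0264785 ,  0.99685216, -1.0481446 ],
       [ 0.        ,  0.        ,  0.        ,  1.        ]])}
wrist {'camera_matrix': array([[299.00584606,   0.        , 323.73087998],
       [  0.        , 299.00584606, 195.29456264],
       [  0.        ,   0.        ,   1.        ]]), 'dist': array([0.0187385, 0.       , 0.       , 0.       , 0.       ]), 'world_to_cam': array([[ 0.44614693, -0.89495875, -0.00132234, -0.64948962],
       [ 0.85602739,  0.42716933, -0.29110731,  0.03580417],
       [ 0.2610939 ,  0.12874468,  0.95668949, -0.37971831],
       [ 0.        ,  0.        ,  0.        ,  1.        ]])}
```

View pics/top0.png

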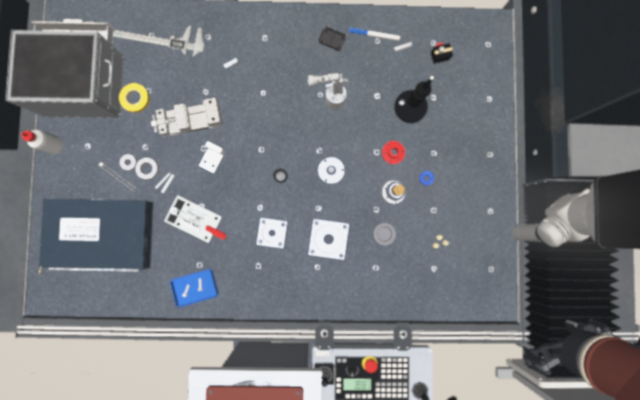

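View pics/side0.png

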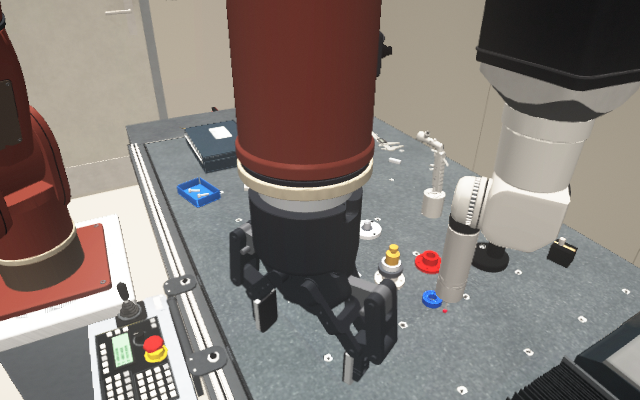

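View pics/wrist0.png

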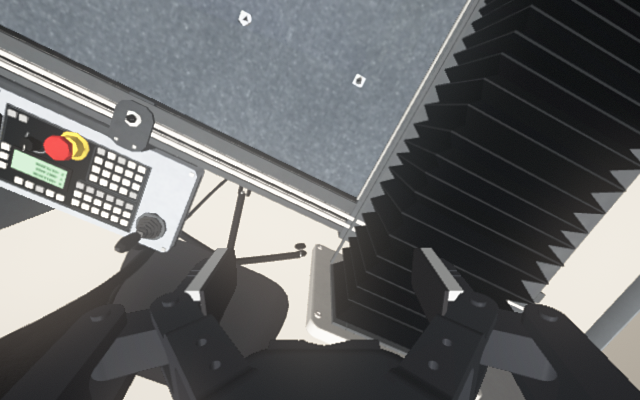

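```bash
cat > h.py <<'E'
from station import robot
import cv2,numpy as np
def proj(c,P):
    P=np.atleast_2d(P); W=c['world_to_cam']; q=P@W[:3,:3].T+W[:3,3]
    q=q*[1,-1,-1]
    return cv2.projectPoints(q,np.zeros(3),np.zeros(3),c['camera_matrix'],c['dist'])[0][:,0]
def ray(c,px,z):
    "pixel to world at height z"
    u=cv2.undistortPoints(np.array([[px]],float),c['camera_matrix'],c['dist'])[0,0]
    W=c['world_to_cam'];R=W[:3,:3];o=-R.T@W[:3,3]
    d=R.T@np.array([u[0],-u[1],-1.0])
    return o+d*(z-o[2])/d[2]
def snap(n,f):
    c=robot.calibration(n); im=robot.get_image(n)
    cv2.imwrite('pics/'+f+'.png',im[:,:,::-1]); return c,im
NAMES=['load_weight','ball_bearing','spacer_ring','hub_flange','weight_rest','bearing_nest','spacer_stand','flange_nest','eye_loupe','bracket']
def rel(d):
    """world displacement -> tool shifts in cm"""
    R=np.array(robot.get_state()['eef_rot']); return R.T@np.array(d)*100
E
python3 - <<'E'
from h import *
c,im=snap('top','top1')
cv2.imwrite('pics/topz.png',cv2.resize(im[120:270,180:450,::-1],None,fx=2.9,fy=2.9,interpolation=cv2.INTER_CUBIC))
for n in NAMES:
    for r in robot.silhouettes('top',n)[:3]:
        z={'load_weight':.08,'ball_bearing':.045,'spacer_ring':.036}.get(n,0.012)
        print(n,round(r['score'],2),np.round(r['location']),r['pixels'].sum(),np.round(ray(c,r['location'],z),3))
E
```

```text
load_weight 0.48 [397. 189.] 71 [ 0.585 -0.325  0.08 ]
ball_bearing 0.45 [393. 193.] 68 [ 0.577 -0.321  0.045]
spacer_ring 0.68 [388. 185.] 24 [ 0.598 -0.31   0.036]
hub_flange 0.69 [389. 151.] 394 [ 0.685 -0.317  0.012]
hub_flange 0.65 [392. 201.] 66 [ 0.561 -0.324  0.012]
weight_rest 0.96 [382. 236.] 425 [ 0.476 -0.3    0.012]
weight_rest 0.72 [328. 238.] 1370 [ 0.468 -0.169  0.012]
bearing_nest 0.59 [272. 233.] 765 [ 0.479 -0.035  0.012]
spacer_stand 0.75 [329. 170.] 510 [ 0.635 -0.17   0.012]
flange_nest 0.7 [326. 238.] 1315 [ 0.468 -0.166  0.012]
eye_loupe 0.72 [278. 174.] 174 [ 0.622 -0.047  0.012]
bracket 0.88 [213. 158.] 455 [0.659 0.113 0.012]
```

View pics/topz.png

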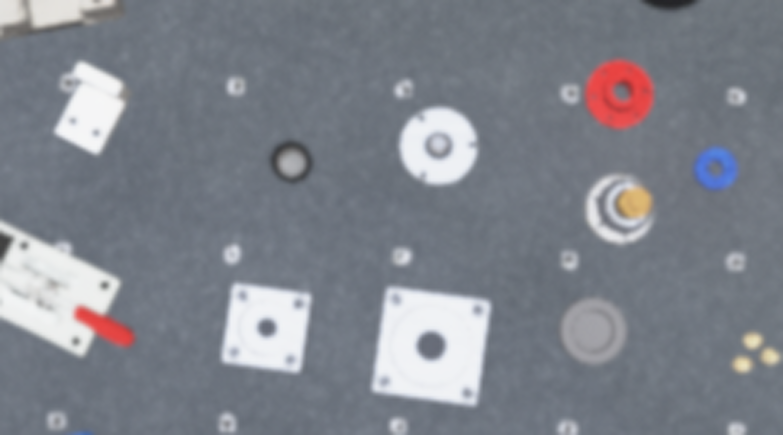

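```bash
python3 - <<'E'
from h import *
s=robot.get_state();R=np.array(s['eef_rot']);t=np.array(s['tcp_pos'])
c=robot.calibration('wrist');W=c['world_to_cam'];o=-W[:3,:3].T@W[:3,3]
print(R.T@(o-t), R.T@(-W[2,:3]))
Rd=np.array([[0,-1,0],[-1,0,0],[0,0,-1.]])
print(cv2.Rodrigues(R.T@Rd)[0].T*180/np.pi)
# camera for target TCP
camT=R.T@(o-t); Rc=W[:3,:3]@R
P=np.array([[.575,-.32,.02],[.476,-.3,.01],[.468,-.168,.01],[.479,-.035,.01],[.635,-.17,.01],[.622,-.047,0],[.659,.113,0]])
for T in ([.5,-.17,.26],[.5,-.17,.3],[.47,-.17,.3]):
    T=np.array(T); Rn=Rc@Rd.T; on=T+Rd@camT
    cc=dict(c); Wn=np.eye(4);Wn[:3,:3]=Rn;Wn[:3,3]=-Rn@on;cc['world_to_cam']=Wn
    print(T,np.round(proj(cc,P)).tolist(), 'shift cm',np.round(R.T@(T-t)*100,1))
E
```

```text
[ 0.00026516 -0.07539283 -0.17671327] [-4.73143800e-04  2.91051113e-01  9.56707388e-01]
[[-1.67366467e-03  8.20501884e-04  2.65742065e+01]]
[ 0.5  -0.17  0.26] [[437.0, 104.0], [413.0, 175.0], [322.0, 181.0], [231.0, 173.0], [323.0, 56.0], [232.0, 68.0], [105.0, 36.0]] shift cm [-27.4 -37.1  -6.3]
[ 0.5  -0.17  0.3 ] [[427.0, 104.0], [406.0, 170.0], [322.0, 175.0], [238.0, 168.0], [324.0, 60.0], [240.0, 71.0], [125.0, 42.0]] shift cm [-27.4 -37.1 -10.3]
[ 0.47 -0.17  0.3 ] [[429.0, 82.0], [407.0, 151.0], [322.0, 156.0], [237.0, 149.0], [323.0, 37.0], [238.0, 48.0], [121.0, 18.0]] shift cm [-28.8 -34.4 -10.3]
```

```bash
python3 - <<'E'
from h import *
t=robot.calibration('top');s=robot.calibration('side')
for px in [(518,232),(545,232)]:
  for z in (0,.1,.2,.3,.4,.5):
    p=ray(t,px,z); print(px,np.round(p,3),np.round(proj(s,p)))
s=robot.get_state();R=np.array(s['eef_rot']);tt=np.array(s['tcp_pos'])
for T in ([.32,-.5,.26],[.42,-.36,.25],[.53,-.18,.25]): print(np.round(R.T@(np.array(T)-tt)*100,1))
E
```

```text
(518, 232) [ 0.49  -0.643  0.   ] [[471. 448.]]
(518, 232) [ 0.49  -0.597  0.1  ] [[461. 373.]]
(518, 232) [ 0.489 -0.55   0.2  ] [[449. 289.]]
(518, 232) [ 0.488 -0.504  0.3  ] [[435. 198.]]
(518, 232) [ 0.487 -0.457  0.4  ] [[419.  99.]]
(518, 232) [ 0.487 -0.411  0.5  ] [[401.  -5.]]
(545, 232) [ 0.491 -0.712  0.   ] [[512. 495.]]
(545, 232) [ 0.49 -0.66  0.1 ] [[500. 413.]]
(545, 232) [ 0.49  -0.607  0.2  ] [[485. 321.]]
(545, 232) [ 0.489 -0.554  0.3  ] [[468. 220.]]
(545, 232) [ 0.488 -0.501  0.4  ] [[447. 111.]]
(545, 232) [ 0.487 -0.448  0.5  ] [[425.  -2.]]
[-6.  -6.3 -6.3]
[-14.  -21.5  -5.3]
[-25.2 -39.3  -5.3]
```

Request:
play_rows(steps=[{"claw": 6,"tx": -3,"ty": -3,"tz": -4,"az": 0},{"claw": 6,"tx": -7,"ty": -5,"tz": -6,"az": 5},{"claw": 6,"tx": -11,"ty": -8,"tz": -6,"az": 10},{"claw": 6,"tx": -14,"ty": -12,"tz": -5.5,"az": 15},{"claw": 6,"tx": -16,"ty": -16,"tz": -5.5,"az": 20},{"claw": 6,"tx": -18,"ty": -20,"tz": -5.5,"az": 25},{"claw": 6,"tx": -20,"ty": -24,"tz": -5.5,"az": 26.6},{"claw": 6,"tx": -21.5,"ty": -28,"tz": -5.5,"az": 26.6},{"claw": 6,"tx": -23,"ty": -32,"tz": -5.5,"az": 26.6},{"claw": 6,"tx": -24,"ty": -36,"tz": -5.5,"az": 26.6},{"claw": 6,"tx": -25.2,"ty": -39.3,"tz": -5.5,"az": 26.6},{"claw": 6,"tx": -25.2,"ty": -39.3,"tz": -5.5,"az": 26.6},{"claw": 6,"tx": -25.2,"ty": -39.3,"tz": -5.5,"az": 26.6}])

```text
invalid input
```

```bash
python3 - <<'E'
from h import *
s=robot.get_state();print(s['time'],s['tcp_pos'],np.round(s['eef_rot'],3))
c,im=snap('wrist','w1')
for n in NAMES:
    for r in robot.silhouettes('wrist',n)[:3]:
        z={'load_weight':.08,'ball_bearing':.058,'spacer_ring':.036,'weight_rest':.02,'bearing_nest':.014,'flange_nest':.014}.get(n,0.01)
        print(n,round(r['score'],2),np.round(r['location']),r['pixels'].sum(),np.round(ray(c,r['location'],z),3))
E
```

```text
0.7 [ 0.29078237 -0.58129574  0.19682653] [[ 0.447 -0.894  0.   ]
 [-0.894 -0.447  0.   ]
 [-0.    -0.    -1.   ]]
```

View pics/w1.png

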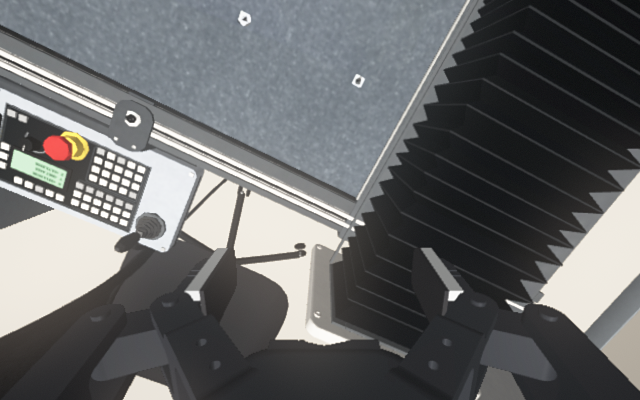

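Request:
play_rows(steps=[{"claw": 6,"tx": -3,"ty": -3,"tz": -4,"ax": 0,"ay": 0,"az": 0},{"claw": 6,"tx": -7,"ty": -5,"tz": -6,"ax": 0,"ay": 0,"az": 5},{"claw": 6,"tx": -11,"ty": -8,"tz": -6,"ax": 0,"ay": 0,"az": 10},{"claw": 6,"tx": -14,"ty": -12,"tz": -5.5,"ax": 0,"ay": 0,"az": 15},{"claw": 6,"tx": -16,"ty": -16,"tz": -5.5,"ax": 0,"ay": 0,"az": 20},{"claw": 6,"tx": -18,"ty": -20,"tz": -5.5,"ax": 0,"ay": 0,"az": 25},{"claw": 6,"tx": -20,"ty": -24,"tz": -5.5,"ax": 0,"ay": 0,"az": 26.6},{"claw": 6,"tx": -21.5,"ty": -28,"tz": -5.5,"ax": 0,"ay": 0,"az": 26.6},{"claw": 6,"tx": -23,"ty": -32,"tz": -5.5,"ax": 0,"ay": 0,"az": 26.6},{"claw": 6,"tx": -24,"ty": -36,"tz": -5.5,"ax": 0,"ay": 0,"az": 26.6},{"claw": 6,"tx": -25.2,"ty": -39.3,"tz": -5.5,"ax": 0,"ay": 0,"az": 26.6},{"claw": 6,"tx": -25.2,"ty": -39.3,"tz": -5.5,"ax": 0,"ay": 0,"az": 26.6},{"claw": 6,"tx": -25.2,"ty": -39.3,"tz": -5.5,"ax": 0,"ay": 0,"az": 26.6}], squeeze=30)

```text
time: 2.55
tcp_pos: [0.5297, -0.1796, 0.2516]
eef_rot: [[0.001, -1.0, -0.0], [-1.0, -0.001, 0.0], [-0.0, 0.0, -1.0]]
wrist_force: [-0.3, -0.2, 0.4]
finger_gap: 0.0599
```

```bash
python3 - <<'E'
from h import *
s=robot.get_state();print(s['time'],s['tcp_pos'],np.round(s['eef_rot'],3))
c,im=snap('wrist','w2')
for n in NAMES:
    for r in robot.silhouettes('wrist',n)[:3]:
        z={'load_weight':.08,'ball_bearing':.058,'spacer_ring':.036,'weight_rest':.02,'bearing_nest':.014,'flange_nest':.014}.get(n,0.01)
        print(n,round(r['score'],2),np.round(r['location']),r['pixels'].sum(),np.round(ray(c,r['location'],z),3))
E
```

```text
2.55 [ 0.52970183 -0.17958215  0.25160415] [[ 0.001 -1.    -0.   ]
 [-1.    -0.001  0.   ]
 [-0.     0.    -1.   ]]
load_weight 0.7 [453. 120.] 457 [ 0.588 -0.325  0.08 ]
ball_bearing 0.85 [500.  90.] 703 [ 0.62  -0.383  0.058]
ball_bearing 0.56 [437. 116.] 347 [ 0.592 -0.315  0.058]
spacer_ring 0.8 [427. 119.] 431 [ 0.587 -0.31   0.036]
hub_flange 0.75 [435.  35.] 1803 [ 0.687 -0.319  0.01 ]
hub_flange 0.57 [421. 114.] 467 [ 0.592 -0.311  0.01 ]
weight_rest 0.62 [410. 192.] 1256 [ 0.485 -0.302  0.02 ]
bearing_nest 0.68 [223. 189.] 2142 [ 0.488 -0.034  0.014]
spacer_stand 0.77 [318.  79.] 2037 [ 0.636 -0.172  0.01 ]
flange_nest 0.8 [319. 203.] 3635 [ 0.467 -0.172  0.014]
eye_loupe 0.94 [223.  89.] 674 [ 0.623 -0.047  0.01 ]
bracket 0.64 [88. 56.] 2155 [0.662 0.119 0.01 ]
bracket 0.44 [437. 117.] 354 [ 0.588 -0.332  0.01 ]
```

View pics/w2.png

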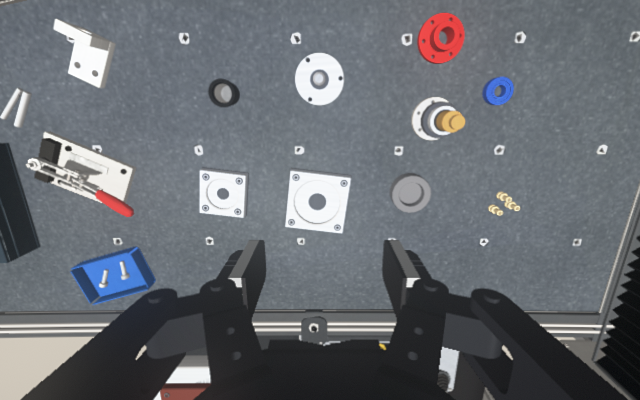

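```bash
cat >> h.py <<'E'
def circ(c,im,items,box,f,out):
    x0,y0,x1,y1=box
    z=cv2.resize(im[y0:y1,x0:x1,::-1],None,fx=f,fy=f,interpolation=cv2.INTER_CUBIC)
    a=np.linspace(0,2*np.pi,73)
    for (x,y,zz,d,col) in items:
        p=proj(c,np.c_[x+d/2*np.cos(a),y+d/2*np.sin(a),0*a+zz])
        q=((p-[x0,y0]+.5)*f-.5)
        cv2.polylines(z,[np.round(q*8).astype(np.int32)],True,col,1,cv2.LINE_AA,3)
    cv2.imwrite('pics/'+out+'.png',z)
E
python3 - <<'E'
from h import *
c=robot.calibration('wrist'); im=cv2.imread('pics/w2.png')[:,:,::-1]
R_=(0,0,255);G=(0,255,0);B=(255,0,0)
items=[(.478,-.302,.02,.056,R_),(.478,-.302,.02,.035,G),(.468,-.172,.014,.067,G),(.484,-.034,.014,.045,G),(.636,-.172,.010,.064,R_),(.636,-.172,.029,.006,G),
(.575,-.317,.011,.057,R_),(.575,-.317,.036,.046,G),(.575,-.317,.047,.035,B),(.575,-.317,.082,.016,R_)]
circ(c,im,items,(190,40,480,250),2.7,'c1')
circ(c,im,items,(370,60,480,220),3.7,'c2')
E
```

```text
(no output)
```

View pics/c1.png

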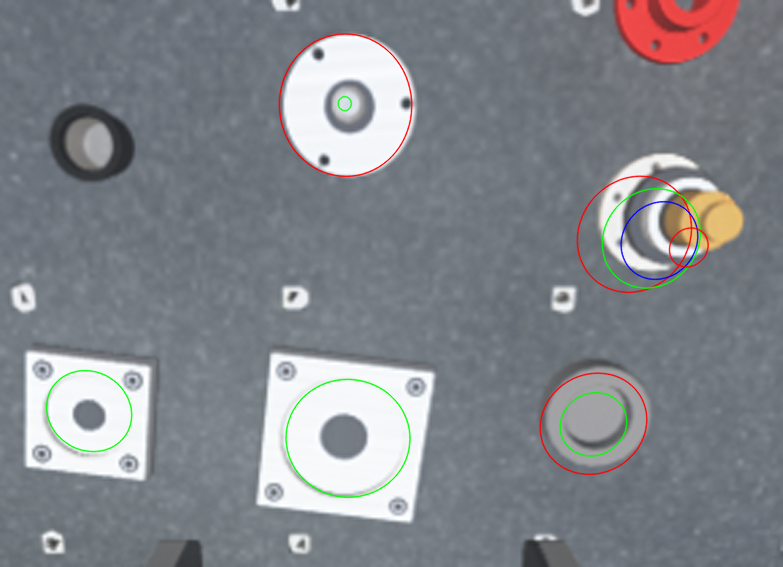

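View pics/c2.png

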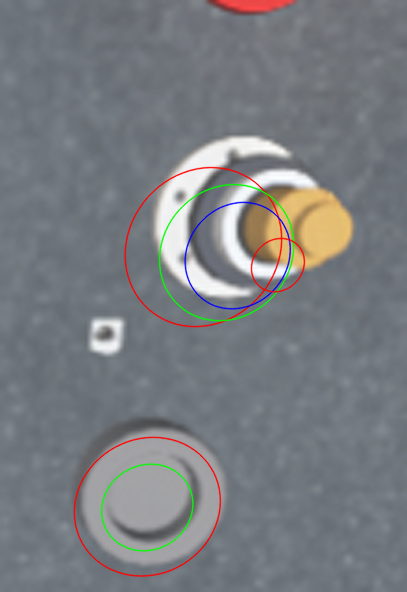

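```bash
python3 - <<'E'
from h import *
c=robot.calibration('wrist'); im=cv2.imread('pics/w2.png')[:,:,::-1]
R_=(0,0,255);G=(0,255,0);B=(255,0,0)
S=(.586,-.327)
items=[(.484,-.305,.02,.056,R_),(.484,-.305,.02,.035,G),(.468,-.1705,.014,.067,G),(.4825,-.034,.014,.045,G),
(*S,.011,.057,R_),(*S,.036,.046,G),(*S,.047,.035,B),(*S,.082,.016,R_)]
circ(c,im,items,(370,60,480,220),3.7,'c3')
t,imt=snap('top','top2')
items+= [(.636,-.172,.010,.064,R_)]
circ(t,imt,items,(250,130,430,270),4.2,'c4')
E
```

```text
(no output)
```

View pics/c3.png

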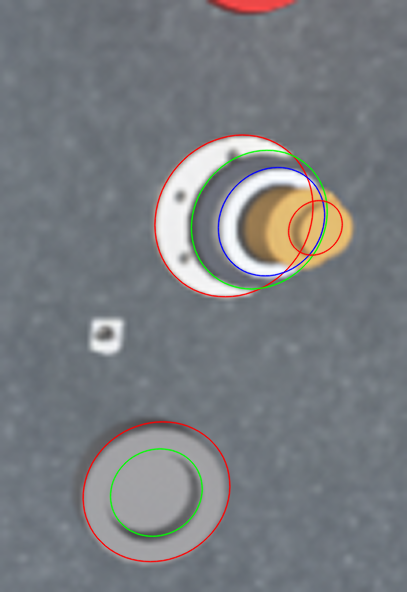

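View pics/c4.png

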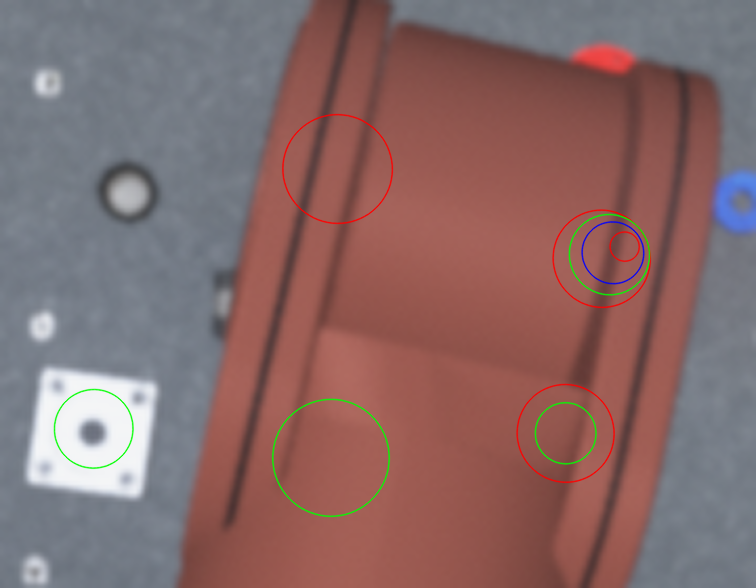

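```bash
python3 - <<'E'
from h import *
R_=(0,0,255);G=(0,255,0);B=(255,0,0)
S=(.586,-.327)
items=[(.484,-.305,.02,.056,R_),(.484,-.305,.02,.035,G),(.468,-.1705,.014,.067,G),(.4825,-.034,.014,.045,G),(.636,-.172,.010,.064,R_),
(*S,.011,.057,R_),(*S,.036,.046,G),(*S,.047,.035,B),(.586,-.33,.083,.016,R_)]
t=robot.calibration('top');imt=cv2.imread('pics/top1.png')[:,:,::-1]
circ(t,imt,items,(250,130,430,270),4.2,'c5')
c=robot.calibration('wrist'); im=cv2.imread('pics/w2.png')[:,:,::-1]
circ(c,im,items,(405,85,475,150),9,'c6')
E
```

```text
(no output)
```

View pics/c5.png

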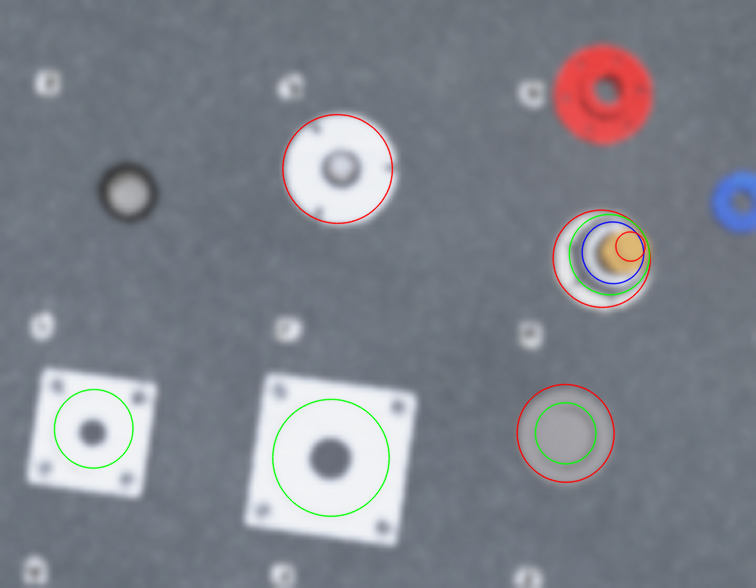

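View pics/c6.png

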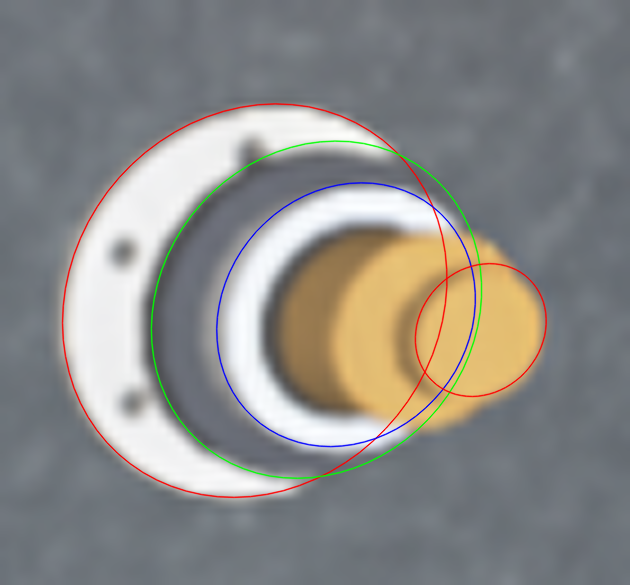

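Request:
play_rows(steps=[{"claw": 5,"tx": 4.5,"ty": -1.6,"tz": 0,"ax": 0,"ay": 0,"az": 0},{"claw": 5,"tx": 9,"ty": -3.4,"tz": 1,"ax": 0,"ay": 0,"az": 0},{"claw": 5,"tx": 13,"ty": -5,"tz": 4,"ax": 0,"ay": 0,"az": 0},{"claw": 5,"tx": 14.9,"ty": -5.6,"tz": 7,"ax": 0,"ay": 0,"az": 0},{"claw": 5,"tx": 14.9,"ty": -5.6,"tz": 9,"ax": 0,"ay": 0,"az": 0},{"claw": 5,"tx": 14.9,"ty": -5.6,"tz": 12,"ax": 0,"ay": 0,"az": 0},{"claw": 5,"tx": 14.9,"ty": -5.6,"tz": 14.5,"ax": 0,"ay": 0,"az": 0},{"claw": 5,"tx": 14.9,"ty": -5.6,"tz": 16.5,"ax": 0,"ay": 0,"az": 0},{"claw": 5,"tx": 14.9,"ty": -5.6,"tz": 17.5,"ax": 0,"ay": 0,"az": 0},{"claw": 5,"tx": 14.9,"ty": -5.6,"tz": 18.2,"ax": 0,"ay": 0,"az": 0},{"claw": 5,"tx": 14.9,"ty": -5.6,"tz": 18.2,"ax": 0,"ay": 0,"az": 0},{"claw": 5,"tx": 14.9,"ty": -5.6,"tz": 18.2,"ax": 0,"ay": 0,"az": 0}])

```text
time: 4.35
tcp_pos: [0.5859, -0.3296, 0.0709]
eef_rot: [[-0.001, -1.0, 0.001], [-1.0, 0.001, -0.001], [0.001, -0.001, -1.0]]
wrist_force: [0.2, -0.3, 0.8]
finger_gap: 0.0501
```

```bash
python3 - <<'E'
from h import *
c,im=snap('wrist','w3'); snap('side','s3')
E
```

```text
(no output)
```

View pics/w3.png

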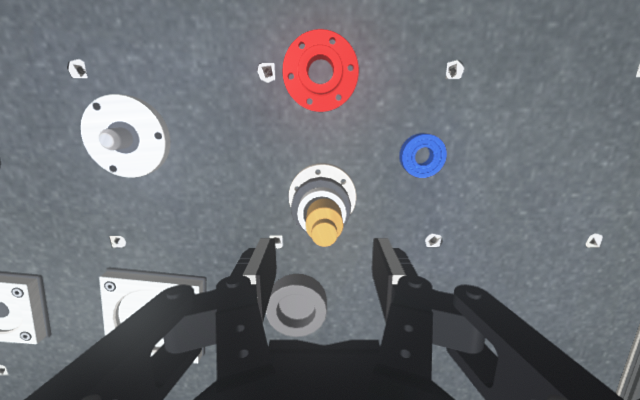

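View pics/s3.png

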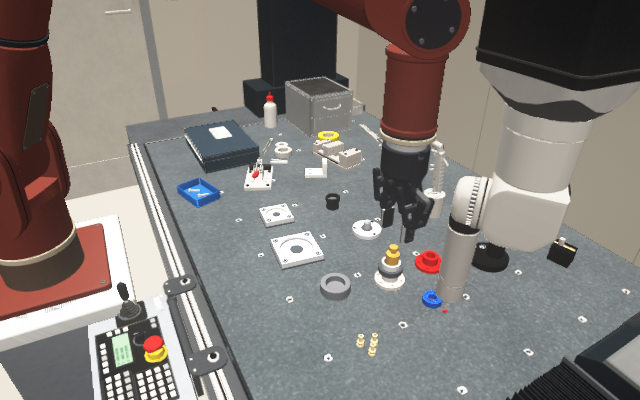

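```bash
python3 - <<'E'
from h import *
s=robot.get_state(); print(s['tcp_pos'],s['time'])
for n in('wrist','side','top'):
    c=robot.calibration(n); print(n,proj(c,[s['tcp_pos'],[.586,-.327,.011],[.586,-.329,.083]]))
snap('side','s4')
E
```

```text
[ 0.58602186 -0.32962289  0.07109099] 4.45
wrist [[324.43122722 227.707474  ]
 [321.04796534 199.30937365]
 [323.45674545 235.54384006]]
side [[393.81905616 249.96387514]
 [389.80502008 274.53927084]
 [394.26053519 244.48816476]]
top [[398.46445011 188.69491532]
 [392.76831716 191.08675529]
 [399.176927   188.19002185]]
```

View pics/s4.png

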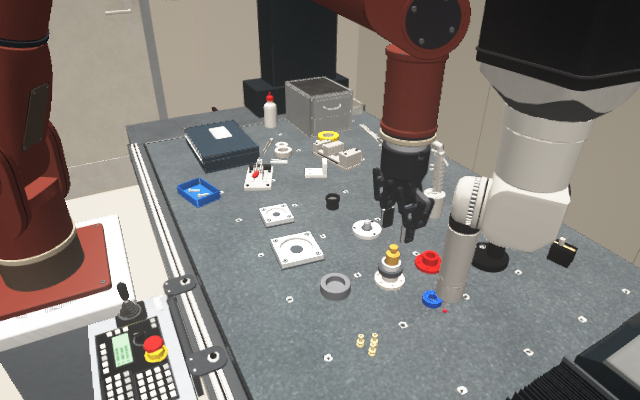

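```bash
python3 - <<'E'
from h import *
s=robot.get_state(); R=np.array(s['eef_rot']);t=np.array(s['tcp_pos'])
c=robot.calibration('wrist');
im=cv2.imread('pics/w3.png'); f=4; z=cv2.resize(im[180:330,220:420],None,fx=f,fy=f,interpolation=cv2.INTER_CUBIC)
for d,col in ((0,(0,0,255)),(.004,(0,255,0)),(.013,(255,0,0)),(.0187,(255,0,255))):
    for sx in(-1,1):
        p=np.array([[sx*.025,-.011,-d],[sx*.025,.011,-d]]); q=(proj(c,t+p@R.T)-[220,180])*f
        cv2.line(z,tuple(int(v) for v in q[0]),tuple(int(v) for v in q[1]),col,1,cv2.LINE_AA)
cv2.imwrite('pics/f3.png',z)
cs=robot.calibration('side');print(proj(cs,t+np.array([[.025,0,-.004],[-.025,0,-.004],[.025,0,-.02]])@R.T))
E
```

```text
[[402.42787592 255.98361792]
 [385.91472651 240.86080474]
 [403.42558589 248.72728933]]
```

View pics/f3.png

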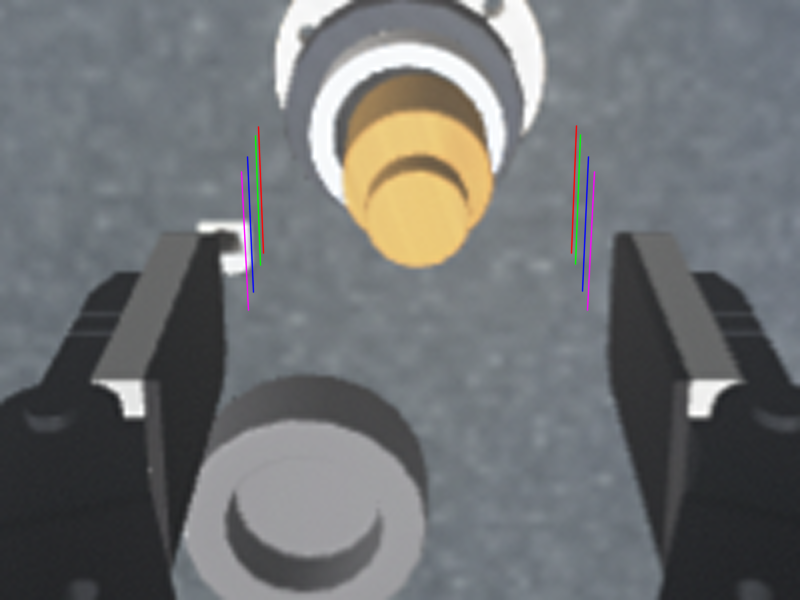

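```bash
python3 - <<'E'
from h import *
s=robot.get_state(); R=np.array(s['eef_rot']);t=np.array(s['tcp_pos'])
cs=robot.calibration('side')
im=cv2.imread('pics/s4.png'); f=6; x0,y0=345,150; z=cv2.resize(im[y0:300,x0:460],None,fx=f,fy=f,interpolation=cv2.INTER_CUBIC)[:590]
for d,col in ((0,(0,0,255)),(.01,(0,255,0)),(.02,(255,0,0)),(.03,(255,0,255)),(.04,(0,255,255))):
    for sx in(-1,1):
        p=np.array([[sx*.025,-.011,-d],[sx*.025,.011,-d]]); q=(proj(cs,t+p@R.T)-[x0,y0])*f
        cv2.line(z,tuple(int(v) for v in q[0]),tuple(int(v) for v in q[1]),col,1,cv2.LINE_AA)
cv2.imwrite('pics/f4.png',z)
E
```

```text
(no output)
```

View pics/f4.png

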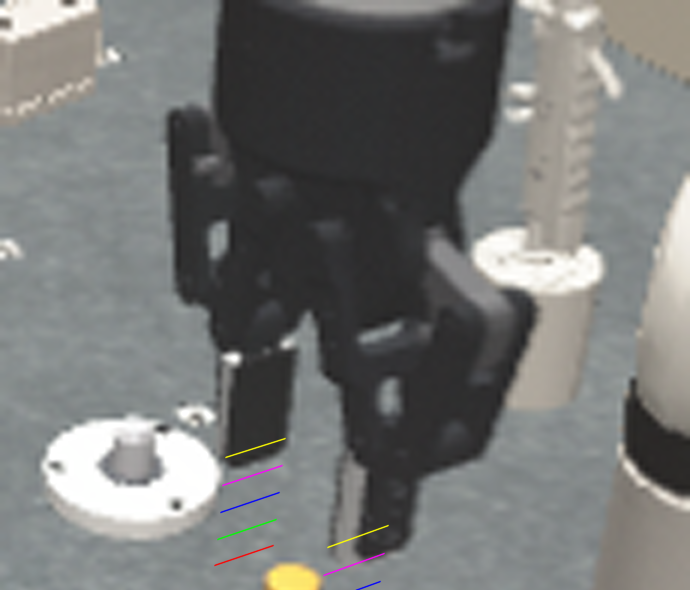

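Request:
play_rows(steps=[{"claw": 1,"tx": 0,"ty": 0,"tz": 0,"ax": 0,"ay": 0,"az": 0},{"claw": 1,"tx": 0,"ty": 0,"tz": 0,"ax": 0,"ay": 0,"az": 0},{"claw": 1,"tx": 0,"ty": 0,"tz": 0,"ax": 0,"ay": 0,"az": 0},{"claw": 1,"tx": 0,"ty": 0,"tz": 0,"ax": 0,"ay": 0,"az": 0},{"claw": 1,"tx": 0,"ty": 0,"tz": 0,"ax": 0,"ay": 0,"az": 0},{"claw": 1,"tx": 0,"ty": 0,"tz": 0,"ax": 0,"ay": 0,"az": 0},{"claw": 1,"tx": 0,"ty": 0,"tz": 0,"ax": 0,"ay": 0,"az": 0}], squeeze=20)

```text
time: 5.2
tcp_pos: [0.5859, -0.3296, 0.0709]
eef_rot: [[-0.001, -1.0, 0.001], [-1.0, 0.001, -0.001], [0.001, -0.001, -1.0]]
wrist_force: [-0.2, 0.4, -0.7]
finger_gap: 0.0099
```

```bash
python3 - <<'E'
from h import *
snap('wrist','w5');snap('side','s5')
im=np.hstack([cv2.resize(cv2.imread('pics/w5.png')[170:330,220:420],None,fx=2.5,fy=2.5),cv2.resize(cv2.imread('pics/s5.png')[150:310,340:490],None,fx=2.5,fy=2.5)])
cv2.imwrite('pics/j5.png',im)
E
```

```text
(no output)
```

View pics/j5.png

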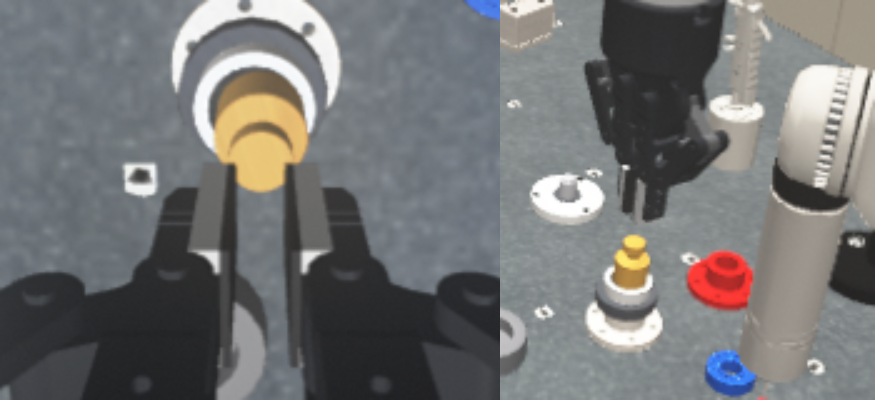

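```bash
python3 - <<'E'
from h import *
s=robot.get_state(); R=np.array(s['eef_rot']);t=np.array(s['tcp_pos'])
c=robot.calibration('wrist');cs=robot.calibration('side')
for d in (.02,.025,.03,.035,.04): print(d,proj(c,t+np.array([[-.005,-.011,-d],[.005,-.011,-d],[-.005,.011,-d]])@R.T).round(1).tolist(),proj(cs,t+np.array([[.005,-.011,-d],[.005,.011,-d]])@R.T).round(1).tolist())
for n,b,f in(('w5',(295,220,355,330),7),('s5',(380,200,420,260),9)):
  cv2.imwrite(f'pics/z{n}.png',cv2.resize(cv2.imread(f'pics/{n}.png')[b[1]:b[3],b[0]:b[2]],None,fx=f,fy=f,interpolation=cv2.INTER_CUBIC))
E
```

```text
0.02 [[315.6, 223.7], [333.4, 223.6], [316.0, 258.6]] [[401.5, 240.8], [391.5, 244.3]]
0.025 [[315.4, 227.2], [333.7, 227.1], [315.8, 263.0]] [[401.8, 238.6], [391.7, 242.0]]
0.03 [[315.2, 230.9], [334.0, 230.8], [315.5, 267.6]] [[402.1, 236.3], [392.0, 239.7]]
0.035 [[314.9, 234.8], [334.3, 234.8], [315.3, 272.4]] [[402.4, 234.0], [392.3, 237.4]]
0.04 [[314.6, 239.0], [334.6, 238.9], [315.0, 277.6]] [[402.7, 231.7], [392.6, 235.1]]
```

View pics/zw5.png

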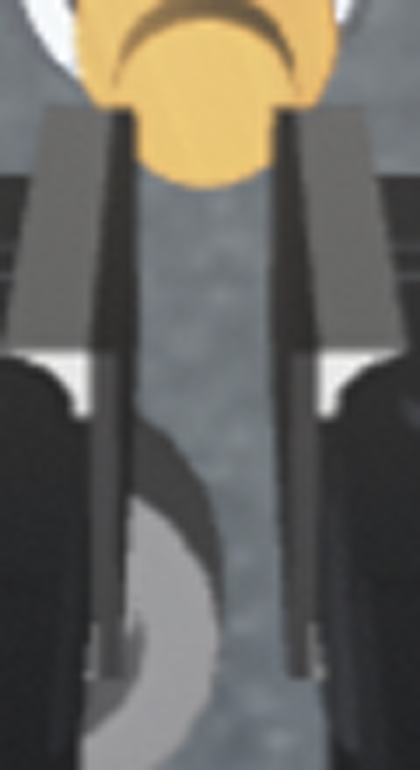

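View pics/zs5.png

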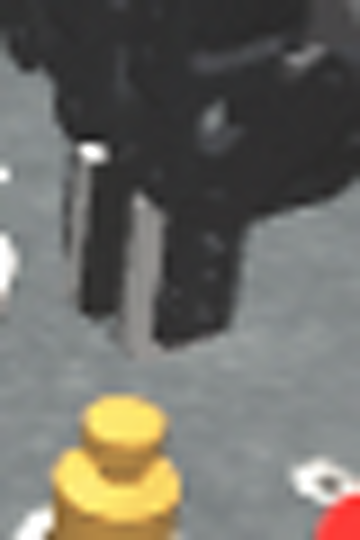

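Request:
play_rows(steps=[{"claw": 4.5,"tx": 0,"ty": 0,"tz": 0,"ax": 0,"ay": 0,"az": 0},{"claw": 4.5,"tx": 0,"ty": 0,"tz": 0,"ax": 0,"ay": 0,"az": 0},{"claw": 4.5,"tx": 0,"ty": 0,"tz": 0.5,"ax": 0,"ay": 0,"az": 0},{"claw": 4.5,"tx": 0,"ty": 0,"tz": 1.5,"ax": 0,"ay": 0,"az": 0},{"claw": 4.5,"tx": 0,"ty": 0,"tz": 2.5,"ax": 0,"ay": 0,"az": 0},{"claw": 4.5,"tx": 0,"ty": 0,"tz": 3.1,"ax": 0,"ay": 0,"az": 0},{"claw": 4.5,"tx": 0,"ty": 0,"tz": 3.4,"ax": 0,"ay": 0,"az": 0},{"claw": 4.5,"tx": 0,"ty": 0,"tz": 3.4,"ax": 0,"ay": 0,"az": 0}])

```text
time: 6.1
tcp_pos: [0.5856, -0.3294, 0.0362]
eef_rot: [[-0.001, -1.0, 0.001], [-1.0, 0.001, -0.0], [0.0, -0.001, -1.0]]
wrist_force: [0.3, -0.4, 0.4]
finger_gap: 0.0447
```

```bash
python3 - <<'E'
from h import *
snap('wrist','w6');snap('side','s6')
im=np.hstack([cv2.resize(cv2.imread('pics/w6.png')[170:330,220:420],None,fx=2.5,fy=2.5),cv2.resize(cv2.imread('pics/s6.png')[150:310,340:490],None,fx=2.5,fy=2.5)])
cv2.imwrite('pics/j6.png',im)
E
```

```text
(no output)
```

View pics/j6.png

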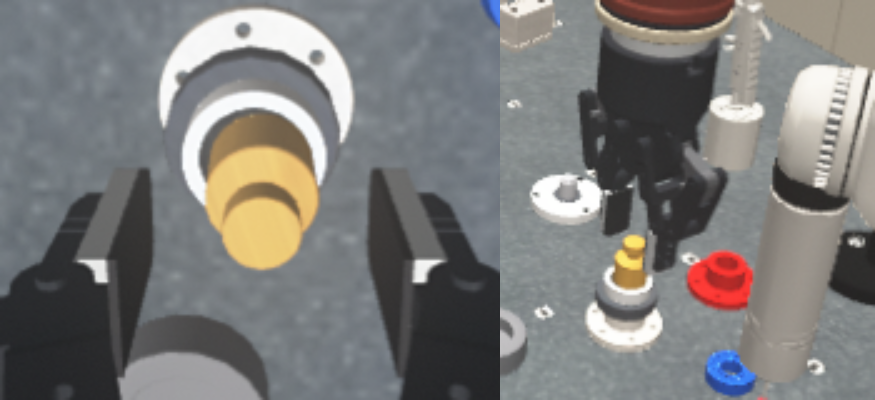

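Request:
play_rows(steps=[{"claw": 1,"tx": 0,"ty": 0,"tz": 0.05,"ax": 0,"ay": 0,"az": 0},{"claw": 1,"tx": 0,"ty": 0,"tz": 0.05,"ax": 0,"ay": 0,"az": 0},{"claw": 1,"tx": 0,"ty": 0,"tz": 0.05,"ax": 0,"ay": 0,"az": 0},{"claw": 1,"tx": 0,"ty": 0,"tz": 0.05,"ax": 0,"ay": 0,"az": 0},{"claw": 1,"tx": 0,"ty": 0,"tz": 0.05,"ax": 0,"ay": 0,"az": 0},{"claw": 1,"tx": 0,"ty": 0,"tz": 0.05,"ax": 0,"ay": 0,"az": 0},{"claw": 1,"tx": 0,"ty": 0,"tz": 0,"ax": 0,"ay": 0,"az": 0}], squeeze=35)

```text
time: 6.9
tcp_pos: [0.5862, -0.3297, 0.0372]
eef_rot: [[-0.001, -1.0, 0.002], [-1.0, 0.001, -0.001], [0.001, -0.002, -1.0]]
wrist_force: [1.4, -0.6, 0.5]
finger_gap: 0.0135
```

```bash
python3 - <<'E'
from h import *
snap('wrist','w7');snap('side','s7')
im=np.hstack([cv2.resize(cv2.imread('pics/w7.png')[170:330,220:420],None,fx=2.5,fy=2.5),cv2.resize(cv2.imread('pics/s7.png')[150:310,340:490],None,fx=2.5,fy=2.5)])
cv2.imwrite('pics/j7.png',im)
E
```

```text
(no output)
```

View pics/j7.png

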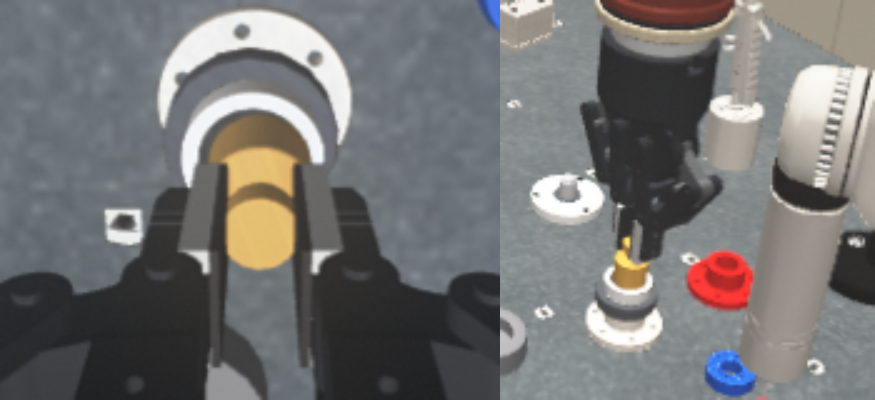

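Request:
play_rows(steps=[{"claw": 1,"tx": 0,"ty": 0,"tz": -0.3,"ax": 0,"ay": 0,"az": 0},{"claw": 1,"tx": 0,"ty": 0,"tz": -1,"ax": 0,"ay": 0,"az": 0},{"claw": 1,"tx": 0,"ty": 0,"tz": -2,"ax": 0,"ay": 0,"az": 0},{"claw": 1,"tx": 0,"ty": 0,"tz": -3,"ax": 0,"ay": 0,"az": 0},{"claw": 1,"tx": 0,"ty": 0,"tz": -3,"ax": 0,"ay": 0,"az": 0}])

```text
time: 7.5
tcp_pos: [0.5874, -0.3303, 0.0696]
eef_rot: [[-0.001, -1.0, 0.005], [-1.0, 0.001, -0.003], [0.003, -0.005, -1.0]]
wrist_force: [0.1, -0.6, -0.2]
finger_gap: 0.0136
```

```bash
cat >> h.py <<'E'
def pair(k,sb=(150,310,340,490)):
    snap('wrist','w%s'%k);snap('side','s%s'%k)
    a=cv2.resize(cv2.imread('pics/w%s.png'%k)[120:330,200:440],None,fx=1.9,fy=1.9)
    b=cv2.resize(cv2.imread('pics/s%s.png'%k)[sb[0]:sb[1],sb[2]:sb[3]],None,fx=2,fy=2)
    h=max(a.shape[0],b.shape[0])
    p=lambda i:cv2.copyMakeBorder(i,0,h-i.shape[0],0,0,cv2.BORDER_CONSTANT)
    cv2.imwrite('pics/j%s.png'%k,np.hstack([p(a),p(b)]))
E
python3 -c "
from h import *
pair('8')"
```

```text
(no output)
```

View pics/j8.png

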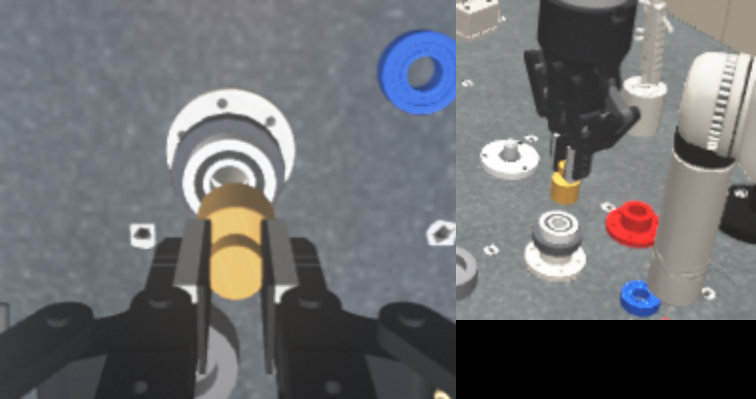

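Request:
play_rows(steps=[{"claw": 1,"tx": -0.5,"ty": 2,"tz": 0,"ax": 0,"ay": 0,"az": 0},{"claw": 1,"tx": -1.2,"ty": 5,"tz": 0,"ax": 0,"ay": 0,"az": 0},{"claw": 1,"tx": -2,"ty": 8,"tz": 0,"ax": 0,"ay": 0,"az": 0},{"claw": 1,"tx": -2.5,"ty": 10,"tz": 1,"ax": 0,"ay": 0,"az": 0},{"claw": 1,"tx": -2.5,"ty": 10.3,"tz": 2.5,"ax": 0,"ay": 0,"az": 0},{"claw": 1,"tx": -2.5,"ty": 10.3,"tz": 3.5,"ax": 0,"ay": 0,"az": 0},{"claw": 1,"tx": -2.5,"ty": 10.3,"tz": 4,"ax": 0,"ay": 0,"az": 0},{"claw": 1,"tx": -2.5,"ty": 10.3,"tz": 4,"ax": 0,"ay": 0,"az": 0}])

```text
time: 8.4
tcp_pos: [0.4836, -0.3045, 0.0265]
eef_rot: [[-0.0, -1.0, 0.002], [-1.0, 0.0, -0.001], [0.001, -0.002, -1.0]]
wrist_force: [-0.2, 0.2, -1.2]
finger_gap: 0.0133
```

```bash
python3 -c "
from h import *
pair('9',(180,340,290,440))"
```

```text
(no output)
```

View pics/j9.png

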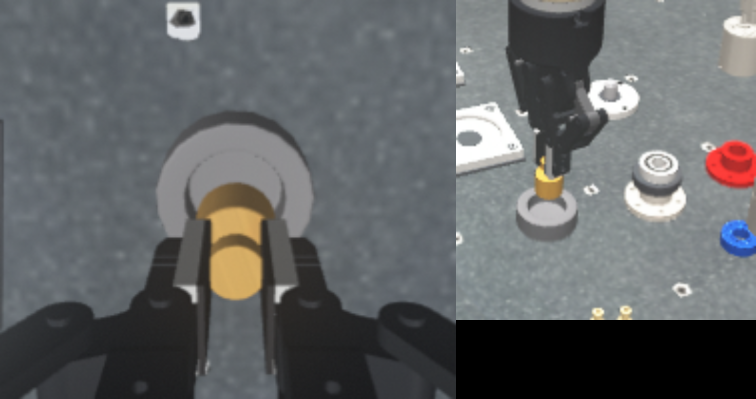

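Request:
play_rows(steps=[{"claw": 1,"tx": 0,"ty": 0.05,"tz": 1,"ax": 0,"ay": 0,"az": 0},{"claw": 1,"tx": 0,"ty": 0.05,"tz": 1.8,"ax": 0,"ay": 0,"az": 0},{"claw": 1,"tx": 0,"ty": 0.05,"tz": 2.4,"ax": 0,"ay": 0,"az": 0},{"claw": 1,"tx": 0,"ty": 0.05,"tz": 2.6,"ax": 0,"ay": 0,"az": 0},{"claw": 1,"tx": 0,"ty": 0.05,"tz": 2.7,"ax": 0,"ay": 0,"az": 0},{"claw": 1,"tx": 0,"ty": 0.05,"tz": 2.75,"ax": 0,"ay": 0,"az": 0},{"claw": 1,"tx": 0,"ty": 0.05,"tz": 2.75,"ax": 0,"ay": 0,"az": 0}])

```text
time: 9.2
tcp_pos: [0.484, -0.3049, 0.0002]
eef_rot: [[-0.0, -1.0, 0.003], [-1.0, 0.0, -0.002], [0.002, -0.003, -1.0]]
wrist_force: [-0.6, -0.1, -0.6]
finger_gap: 0.0135
```

```bash
python3 -c "
from h import *
pair('10',(180,340,290,440))
print(robot.get_state()['wrist_force'])"
```

```text
[-0.24429968  0.05516218 -1.12798351]
```

View pics/j10.png

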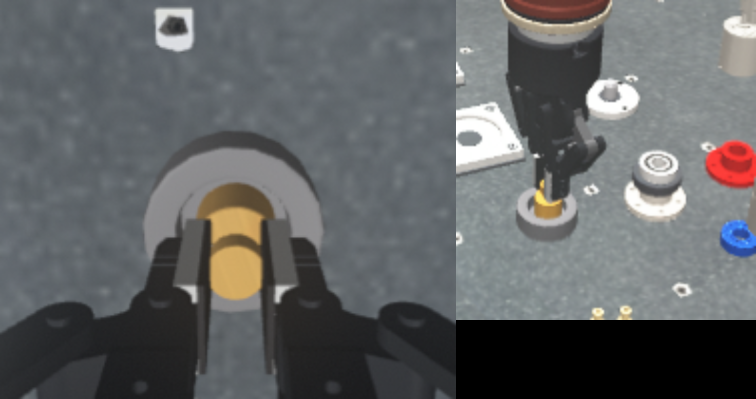

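Request:
play_rows(steps=[{"claw": 1,"tx": 0,"ty": 0,"tz": 0.15,"ax": 0,"ay": 0,"az": 0},{"claw": 1,"tx": 0,"ty": 0,"tz": 0.2,"ax": 0,"ay": 0,"az": 0},{"claw": 1,"tx": 0,"ty": 0,"tz": 0.2,"ax": 0,"ay": 0,"az": 0}])

```text
time: 9.6
tcp_pos: [0.4839, -0.3049, -0.0018]
eef_rot: [[-0.0, -1.0, 0.003], [-1.0, 0.0, -0.002], [0.002, -0.003, -1.0]]
wrist_force: [0.6, 0.4, -0.9]
finger_gap: 0.0133
```

Request:
play_rows(steps=[{"claw": 1,"tx": 0,"ty": 0,"tz": 0.1,"ax": 0,"ay": 0,"az": 0},{"claw": 1,"tx": 0,"ty": 0,"tz": 0.15,"ax": 0,"ay": 0,"az": 0},{"claw": 1,"tx": 0,"ty": 0,"tz": 0.15,"ax": 0,"ay": 0,"az": 0}])

```text
time: 9.9
tcp_pos: [0.4845, -0.3052, -0.002]
eef_rot: [[-0.0, -1.0, 0.004], [-1.0, 0.0, -0.002], [0.002, -0.004, -1.0]]
wrist_force: [-3.9, 1.9, 11.4]
finger_gap: 0.0133
```

Request:
play_rows(steps=[{"claw": 1.4,"tx": 0,"ty": 0,"tz": 0,"ax": 0,"ay": 0,"az": 0},{"claw": 2,"tx": 0,"ty": 0,"tz": -0.05,"ax": 0,"ay": 0,"az": 0},{"claw": 3,"tx": 0,"ty": 0,"tz": -0.05,"ax": 0,"ay": 0,"az": 0},{"claw": 4,"tx": 0,"ty": 0,"tz": -0.05,"ax": 0,"ay": 0,"az": 0},{"claw": 4,"tx": 0,"ty": 0,"tz": -0.5,"ax": 0,"ay": 0,"az": 0},{"claw": 4.5,"tx": 0,"ty": 0,"tz": -2,"ax": 0,"ay": 0,"az": 0},{"claw": 5,"tx": 0,"ty": 0,"tz": -5,"ax": 0,"ay": 0,"az": 0},{"claw": 5,"tx": 0,"ty": 0,"tz": -8,"ax": 0,"ay": 0,"az": 0},{"claw": 5,"tx": 0,"ty": -1,"tz": -10,"ax": 0,"ay": 0,"az": 0},{"claw": 5,"tx": 0,"ty": -1,"tz": -12,"ax": 0,"ay": 0,"az": 0},{"claw": 5,"tx": 0,"ty": -1,"tz": -12,"ax": 0,"ay": 0,"az": 0}])

```text
time: 11.0
tcp_pos: [0.4961, -0.3057, 0.1224]
eef_rot: [[-0.0, -1.0, 0.01], [-1.0, 0.0, -0.005], [0.005, -0.01, -1.0]]
wrist_force: [-0.7, -0.3, 0.1]
finger_gap: 0.0501
```

```bash
python3 - <<'E'
from h import *
pair('11',(180,340,290,440))
c=robot.calibration('wrist');im=cv2.imread('pics/w11.png')[:,:,::-1]
R_=(0,0,255);G=(0,255,0);B=(255,0,0);W=(.484,-.305)
circ(c,im,[(*W,.02,.056,R_),(*W,.028,.025,G),(*W,.043,.016,B)],(270,80,420,230),3.9,'c11')
S=(.5855,-.3275)
print(proj(c,[*S,.04]))
circ(c,im,[(*S,.011,.057,R_),(*S,.036,.046,G),(*S,.047,.035,B)],(300,20,450,150),4,'c11b')
E
```

```text
[[351.71925474  83.90904805]]
```

View pics/c11.png

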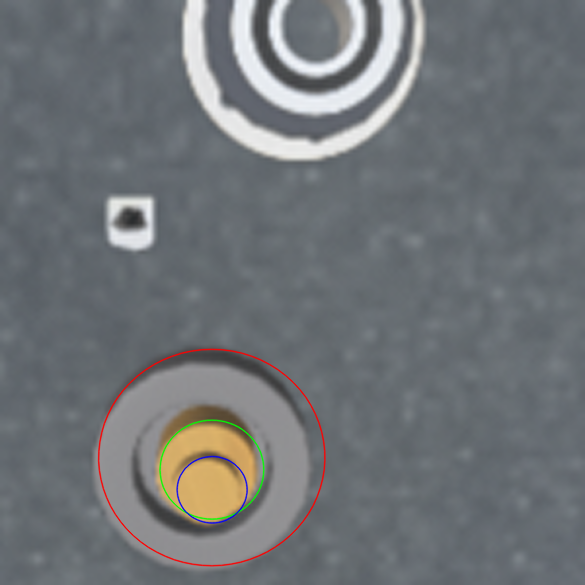

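View pics/c11b.png

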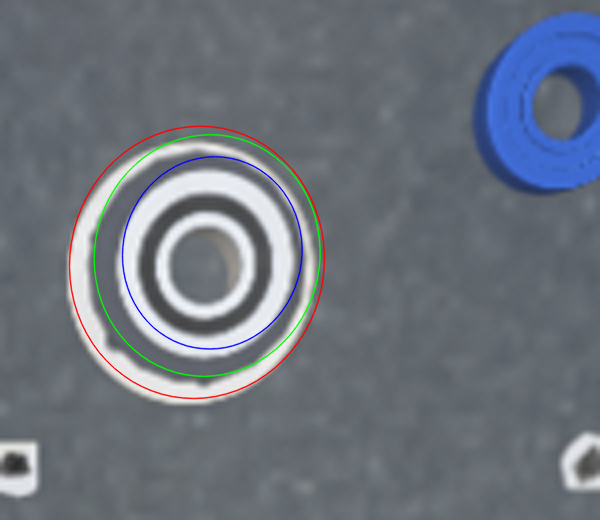

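View pics/j11.png

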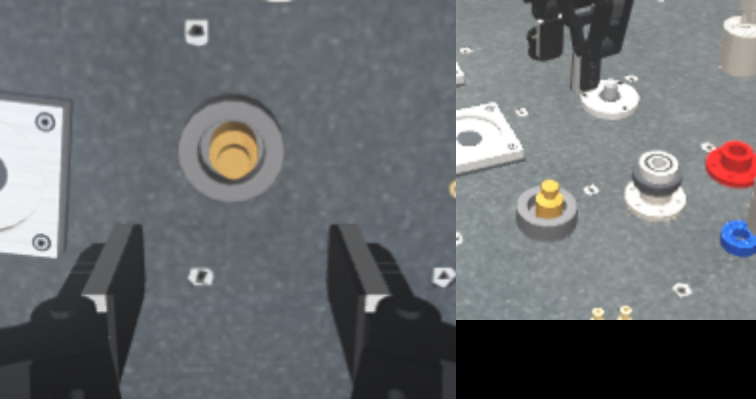

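```bash
cat >> h.py <<'E'
Rd=np.array([[0,-1,0],[-1,0,0],[0,0,-1.]])
def mv(*T):
    s=robot.get_state();R=np.array(s['eef_rot']);t=np.array(s['tcp_pos'])
    print('now',np.round(t,4),'t',round(s['time'],2),'rot',np.round(np.degrees(cv2.Rodrigues(R.T@Rd)[0].T[0]),2))
    for x in T: print(x,'->',np.round(R.T@(np.array(x)-t)*100,2))
E
python3 -c "
from h import *
mv((.585,-.327,.09),(.585,-.327,.006))"
```

```text
now [ 0.4942 -0.3051  0.119 ] t 11.1 rot [-0.32 -0.18 -0.02]
(0.585, -0.327, 0.09) -> [ 2.18 -9.06  2.95]
(0.585, -0.327, 0.006) -> [ 2.15 -9.02 11.35]
```

Request:
play_rows(steps=[{"claw": 5,"tx": 0.7,"ty": -3,"tz": 0,"ax": -0.3,"ay": -0.2,"az": 0},{"claw": 5,"tx": 1.5,"ty": -6,"tz": 1,"ax": -0.3,"ay": -0.2,"az": 0},{"claw": 5,"tx": 2.1,"ty": -8.5,"tz": 3,"ax": -0.3,"ay": -0.2,"az": 0},{"claw": 5,"tx": 2.15,"ty": -9,"tz": 6,"ax": -0.3,"ay": -0.2,"az": 0},{"claw": 5,"tx": 2.15,"ty": -9,"tz": 8,"ax": -0.3,"ay": -0.2,"az": 0},{"claw": 5,"tx": 2.15,"ty": -9,"tz": 9,"ax": -0.3,"ay": -0.2,"az": 0},{"claw": 5,"tx": 2.15,"ty": -9,"tz": 9,"ax": -0.3,"ay": -0.2,"az": 0},{"claw": 5,"tx": 2.15,"ty": -9,"tz": 9,"ax": -0.3,"ay": -0.2,"az": 0},{"claw": 5,"tx": 2.15,"ty": -9,"tz": 9,"ax": -0.3,"ay": -0.2,"az": 0}])

```text
time: 12.0
tcp_pos: [0.5854, -0.3274, 0.0311]
eef_rot: [[-0.001, -1.0, 0.002], [-1.0, 0.001, -0.001], [0.001, -0.002, -1.0]]
wrist_force: [-0.8, -0.6, 0.1]
finger_gap: 0.05
```

```bash
python3 - <<'E'
from h import *
pair('12')
mv((.585,-.327,.006))
c=robot.calibration('wrist');im=cv2.imread('pics/w12.png')[:,:,::-1]
R_=(0,0,255);G=(0,255,0);B=(255,0,0)
S=(.5855,-.327)
circ(c,im,[(*S,.011,.057,R_),(*S,.036,.046,G),(*S,.047,.035,B)],(220,160,420,310),3.9,'c12')
E
```

```text
now [ 0.5853 -0.3273  0.0309] t 12.1 rot [-0.12 -0.03 -0.03]
(0.585, -0.327, 0.006) -> [-0.03  0.04  2.49]
```

View pics/c12.png

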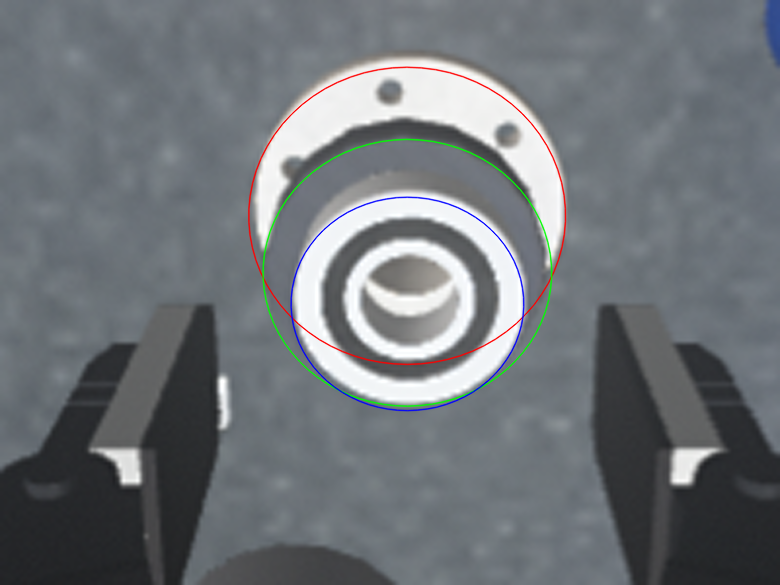

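View pics/j12.png

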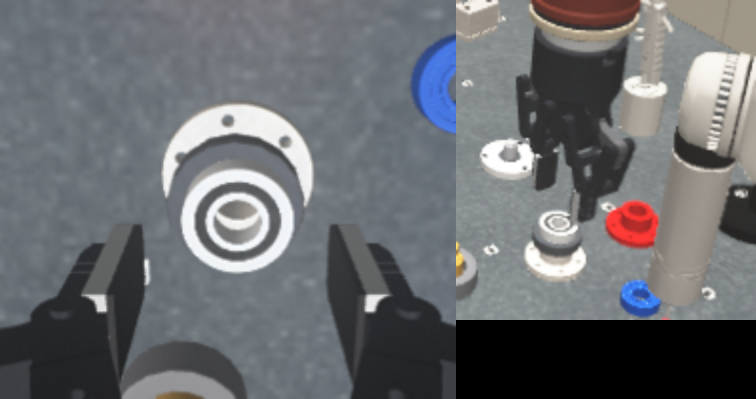

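Request:
play_rows(steps=[{"claw": 5,"tx": 0,"ty": -0.1,"tz": 0.8,"ax": 0,"ay": 0,"az": 0},{"claw": 5,"tx": 0,"ty": -0.1,"tz": 1.6,"ax": 0,"ay": 0,"az": 0},{"claw": 5,"tx": 0,"ty": -0.1,"tz": 2.2,"ax": 0,"ay": 0,"az": 0},{"claw": 5,"tx": 0,"ty": -0.1,"tz": 2.5,"ax": 0,"ay": 0,"az": 0},{"claw": 5,"tx": 0,"ty": -0.1,"tz": 2.5,"ax": 0,"ay": 0,"az": 0},{"claw": 5,"tx": 0,"ty": -0.1,"tz": 2.5,"ax": 0,"ay": 0,"az": 0}])

```text
time: 12.7
tcp_pos: [0.5864, -0.3273, 0.0059]
eef_rot: [[-0.001, -1.0, 0.002], [-1.0, 0.001, -0.001], [0.001, -0.002, -1.0]]
wrist_force: [0.4, 0.0, 0.7]
finger_gap: 0.05
```

```bash
python3 - <<'E'
from h import *
pair('13')
mv()
E
```

```text
now [ 0.5866 -0.3274  0.0062] t 12.8 rot [-0.14 -0.05 -0.03]
```

View pics/j13.png

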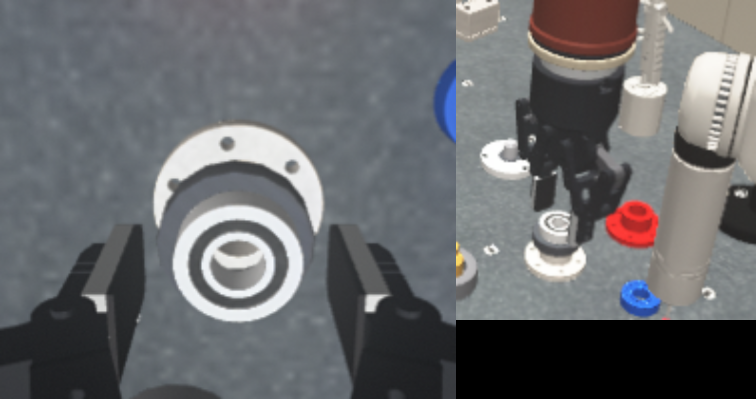

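Request:
play_rows(steps=[{"claw": 3,"tx": 0,"ty": 0,"tz": 0,"ax": 0,"ay": 0,"az": 0},{"claw": 3,"tx": 0,"ty": 0,"tz": 0,"ax": 0,"ay": 0,"az": 0},{"claw": 3,"tx": 0,"ty": 0,"tz": 0,"ax": 0,"ay": 0,"az": 0},{"claw": 3,"tx": 0,"ty": 0,"tz": 0,"ax": 0,"ay": 0,"az": 0},{"claw": 3,"tx": 0,"ty": 0,"tz": 0,"ax": 0,"ay": 0,"az": 0},{"claw": 3,"tx": 0,"ty": 0,"tz": -0.3,"ax": 0,"ay": 0,"az": 0},{"claw": 3,"tx": 0,"ty": 0,"tz": -0.8,"ax": 0,"ay": 0,"az": 0},{"claw": 3,"tx": 0,"ty": 0,"tz": -1.8,"ax": 0,"ay": 0,"az": 0},{"claw": 3,"tx": 0,"ty": 0,"tz": -3,"ax": 0,"ay": 0,"az": 0},{"claw": 3,"tx": 0,"ty": 0,"tz": -3,"ax": 0,"ay": 0,"az": 0},{"claw": 3,"tx": 0,"ty": 0,"tz": -3,"ax": 0,"ay": 0,"az": 0}])

```text
time: 13.9
tcp_pos: [0.5869, -0.3276, 0.0369]
eef_rot: [[-0.001, -1.0, 0.004], [-1.0, 0.001, -0.001], [0.001, -0.004, -1.0]]
wrist_force: [0.2, 0.8, -0.2]
finger_gap: 0.0323
```

```bash
python3 - <<'E'
from h import *
pair('14')
mv((.484,-.034,.04),(.484,-.034,-.018))
E
```

```text
now [ 0.5863 -0.3273  0.0359] t 14.0 rot [-0.12 -0.04 -0.03]
(0.484, -0.034, 0.04) -> [-29.33  10.25  -0.45]
(0.484, -0.034, -0.018) -> [-29.33  10.26   5.35]
```

View pics/j14.png

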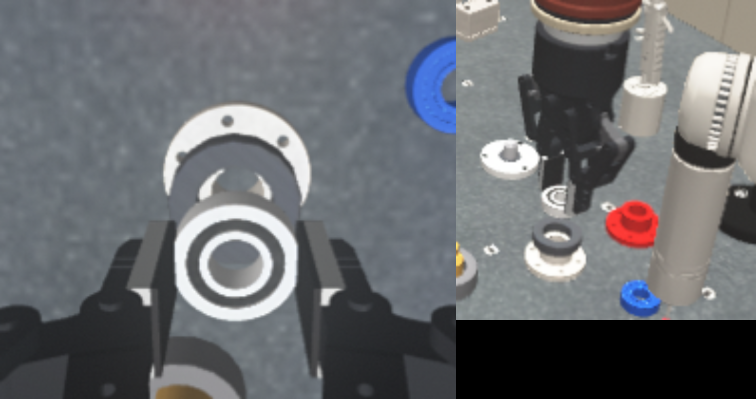

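Request:
play_rows(steps=[{"claw": 3,"tx": -1,"ty": 0.3,"tz": -1,"ax": 0,"ay": 0,"az": 0},{"claw": 3,"tx": -4,"ty": 1.4,"tz": -2,"ax": 0,"ay": 0,"az": 0},{"claw": 3,"tx": -7.5,"ty": 2.6,"tz": -2.4,"ax": 0,"ay": 0,"az": 0},{"claw": 3,"tx": -11,"ty": 3.9,"tz": -2.4,"ax": 0,"ay": 0,"az": 0},{"claw": 3,"tx": -15,"ty": 5.3,"tz": -2.4,"ax": 0,"ay": 0,"az": 0},{"claw": 3,"tx": -19,"ty": 6.7,"tz": -2.4,"ax": 0,"ay": 0,"az": 0},{"claw": 3,"tx": -23,"ty": 8.1,"tz": -2.4,"ax": 0,"ay": 0,"az": 0},{"claw": 3,"tx": -26.5,"ty": 9.3,"tz": -2,"ax": 0,"ay": 0,"az": 0},{"claw": 3,"tx": -28.8,"ty": 10.1,"tz": -1,"ax": 0,"ay": 0,"az": 0},{"claw": 3,"tx": -29.3,"ty": 10.35,"tz": 0.5,"ax": 0,"ay": 0,"az": 0},{"claw": 3,"tx": -29.3,"ty": 10.35,"tz": 1.5,"ax": 0,"ay": 0,"az": 0},{"claw": 3,"tx": -29.3,"ty": 10.35,"tz": 1.5,"ax": 0,"ay": 0,"az": 0},{"claw": 3,"tx": -29.3,"ty": 10.35,"tz": 1.5,"ax": 0,"ay": 0,"az": 0},{"claw": 3,"tx": -29.3,"ty": 10.35,"tz": 1.5,"ax": 0,"ay": 0,"az": 0}])

```text
time: 15.4
tcp_pos: [0.4836, -0.0349, 0.0211]
eef_rot: [[-0.002, -1.0, 0.003], [-1.0, 0.002, -0.001], [0.001, -0.003, -1.0]]
wrist_force: [0.5, 0.9, 0.3]
finger_gap: 0.0325
```

```bash
python3 - <<'E'
from h import *
pair('15',(150,310,200,350))
mv((.483,-.034,-.018))
c=robot.calibration('wrist');im=cv2.imread('pics/w15.png')[:,:,::-1]
R_=(0,0,255);G=(0,255,0);B=(255,0,0)
S=(.483,-.034)
circ(c,im,[(*S,.014,.045,R_),(*S,.01,.013,G)],(220,130,420,300),3.4,'c15')
E
```

```text
now [ 0.4835 -0.0347  0.021 ] t 15.5 rot [-0.16 -0.04 -0.09]
(0.483, -0.034, -0.018) -> [-0.08  0.06  3.9 ]
```

View pics/c15.png

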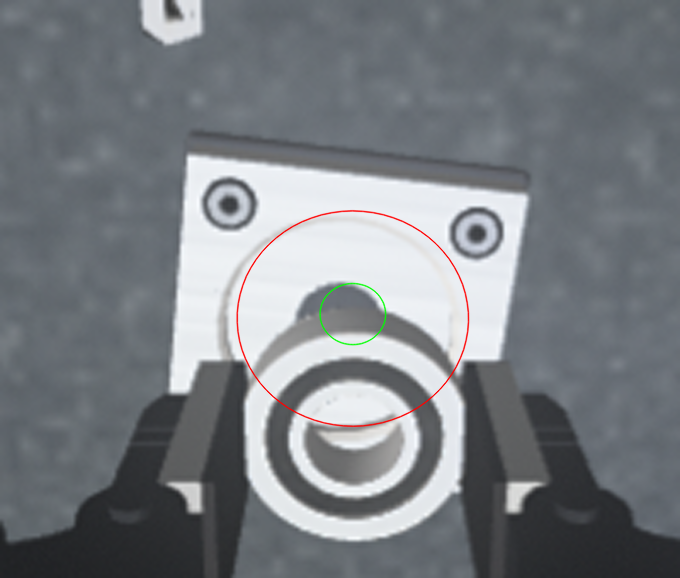

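View pics/j15.png

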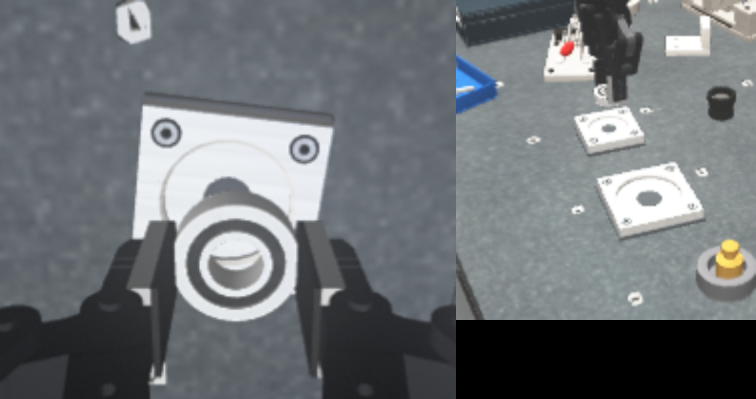

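Request:
play_rows(steps=[{"claw": 3,"tx": -0.3,"ty": 0.15,"tz": 1,"ax": 0,"ay": 0,"az": 0},{"claw": 3,"tx": -0.3,"ty": 0.15,"tz": 2,"ax": 0,"ay": 0,"az": 0},{"claw": 3,"tx": -0.3,"ty": 0.15,"tz": 3,"ax": 0,"ay": 0,"az": 0},{"claw": 3,"tx": -0.3,"ty": 0.15,"tz": 3.3,"ax": 0,"ay": 0,"az": 0},{"claw": 3,"tx": -0.3,"ty": 0.15,"tz": 3.3,"ax": 0,"ay": 0,"az": 0},{"claw": 3,"tx": -0.3,"ty": 0.15,"tz": 3.3,"ax": 0,"ay": 0,"az": 0}])

```text
time: 16.1
tcp_pos: [0.4822, -0.0317, -0.012]
eef_rot: [[-0.002, -1.0, 0.003], [-1.0, 0.002, -0.001], [0.001, -0.003, -1.0]]
wrist_force: [0.2, 0.5, 0.2]
finger_gap: 0.0327
```

```bash
python3 - <<'E'
from h import *
pair('16',(150,310,200,350))
mv((.482,-.032,-.02))
E
```

```text
now [ 0.4824 -0.0318 -0.0116] t 16.2 rot [-0.2  -0.04 -0.09]
(0.482, -0.032, -0.02) -> [0.02 0.04 0.84]
```

View pics/j16.png

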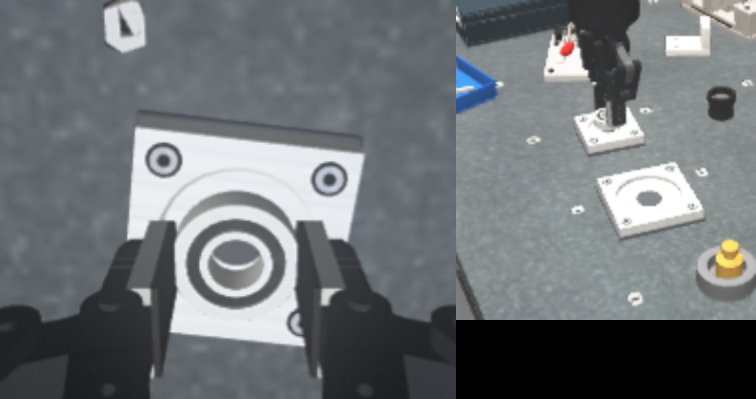

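Request:
play_rows(steps=[{"claw": 3,"tx": 0,"ty": 0,"tz": 0.4,"ax": 0,"ay": 0,"az": 0},{"claw": 3,"tx": 0,"ty": 0,"tz": 0.65,"ax": 0,"ay": 0,"az": 0},{"claw": 3,"tx": 0,"ty": 0,"tz": 0.75,"ax": 0,"ay": 0,"az": 0},{"claw": 3,"tx": 0,"ty": 0,"tz": 0.75,"ax": 0,"ay": 0,"az": 0},{"claw": 3,"tx": 0,"ty": 0,"tz": 0.75,"ax": 0,"ay": 0,"az": 0}])

```text
time: 16.7
tcp_pos: [0.4825, -0.0318, -0.0192]
eef_rot: [[-0.001, -1.0, 0.003], [-1.0, 0.001, -0.001], [0.001, -0.003, -1.0]]
wrist_force: [0.7, -0.3, -0.4]
finger_gap: 0.0326
```

Request:
play_rows(steps=[{"claw": 3,"tx": 0,"ty": 0,"tz": 0.1,"ax": 0,"ay": 0,"az": 0},{"claw": 3,"tx": 0,"ty": 0,"tz": 0.15,"ax": 0,"ay": 0,"az": 0},{"claw": 3,"tx": 0,"ty": 0,"tz": 0.15,"ax": 0,"ay": 0,"az": 0}])

```text
time: 17.0
tcp_pos: [0.4826, -0.0318, -0.0195]
eef_rot: [[-0.002, -1.0, 0.003], [-1.0, 0.002, -0.001], [0.001, -0.003, -1.0]]
wrist_force: [-8.2, 0.2, 19.9]
finger_gap: 0.0327
```

Request:
play_rows(steps=[{"claw": 3,"tx": 0,"ty": 0,"tz": -0.05,"ax": 0,"ay": 0,"az": 0},{"claw": 3.3,"tx": 0,"ty": 0,"tz": -0.05,"ax": 0,"ay": 0,"az": 0},{"claw": 4,"tx": 0,"ty": 0,"tz": -0.05,"ax": 0,"ay": 0,"az": 0},{"claw": 5,"tx": 0,"ty": 0,"tz": -0.1,"ax": 0,"ay": 0,"az": 0},{"claw": 5,"tx": 0,"ty": 0,"tz": -0.2,"ax": 0,"ay": 0,"az": 0},{"claw": 5.5,"tx": 0,"ty": 0,"tz": -1,"ax": 0,"ay": 0,"az": 0},{"claw": 6,"tx": 0,"ty": 0,"tz": -3,"ax": 0,"ay": 0,"az": 0},{"claw": 6,"tx": 0,"ty": 0,"tz": -6,"ax": 0,"ay": 0,"az": 0},{"claw": 6,"tx": 0,"ty": 0,"tz": -9,"ax": 0,"ay": 0,"az": 0},{"claw": 6,"tx": 0,"ty": 0,"tz": -9,"ax": 0,"ay": 0,"az": 0},{"claw": 6,"tx": 0,"ty": 0,"tz": -9,"ax": 0,"ay": 0,"az": 0}])

```text
time: 18.1
tcp_pos: [0.4828, -0.0318, 0.0715]
eef_rot: [[-0.002, -1.0, 0.005], [-1.0, 0.002, -0.002], [0.002, -0.005, -1.0]]
wrist_force: [0.2, -0.8, 0.1]
finger_gap: 0.0597
```

```bash
python3 - <<'E'
from h import *
pair('17',(150,310,200,350))
mv((.586,-.327,.06),(.586,-.327,.025))
E
```

```text
now [ 0.4817 -0.0317  0.07  ] t 18.2 rot [-0.14 -0.07 -0.09]
(0.586, -0.327, 0.06) -> [ 29.51 -10.48   1.06]
(0.586, -0.327, 0.025) -> [ 29.51 -10.47   4.56]
```

View pics/j17.png

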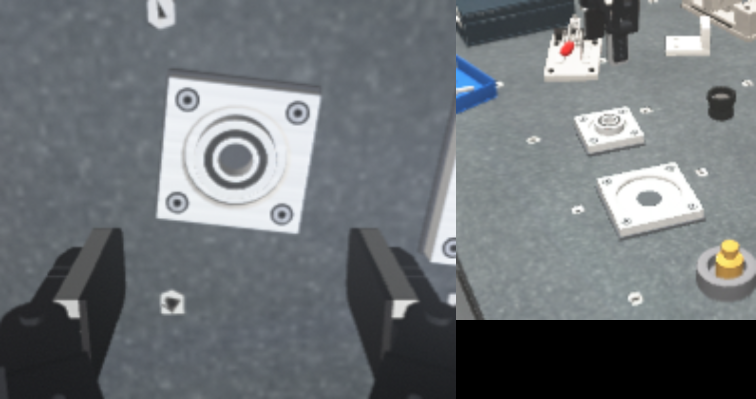

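Request:
play_rows(steps=[{"claw": 6,"tx": 3,"ty": -1,"tz": 0,"ax": 0,"ay": 0,"az": 0.1},{"claw": 6,"tx": 7,"ty": -2.4,"tz": 0,"ax": 0,"ay": 0,"az": 0.1},{"claw": 6,"tx": 11.3,"ty": -4,"tz": 0,"ax": 0,"ay": 0,"az": -0.1},{"claw": 6,"tx": 15.6,"ty": -5.5,"tz": 0,"ax": 0,"ay": 0,"az": -0.1},{"claw": 6,"tx": 20,"ty": -7,"tz": 0,"ax": 0,"ay": 0,"az": -0.1},{"claw": 6,"tx": 24,"ty": -8.5,"tz": 0,"ax": 0,"ay": 0,"az": -0.1},{"claw": 6,"tx": 27.5,"ty": -9.8,"tz": 1,"ax": 0,"ay": 0,"az": -0.1},{"claw": 6,"tx": 29.5,"ty": -10.5,"tz": 2.5,"ax": 0,"ay": 0,"az": -0.1},{"claw": 6,"tx": 29.5,"ty": -10.5,"tz": 4.5,"ax": 0,"ay": 0,"az": -0.1},{"claw": 6,"tx": 29.5,"ty": -10.5,"tz": 4.5,"ax": 0,"ay": 0,"az": -0.1},{"claw": 6,"tx": 29.5,"ty": -10.5,"tz": 4.5,"ax": 0,"ay": 0,"az": -0.1},{"claw": 6,"tx": 29.5,"ty": -10.5,"tz": 4.5,"ax": 0,"ay": 0,"az": -0.1}])

```text
time: 19.4
tcp_pos: [0.5868, -0.3263, 0.0264]
eef_rot: [[0.001, -1.0, 0.003], [-1.0, -0.001, -0.001], [0.001, -0.003, -1.0]]
wrist_force: [0.7, -0.0, 0.2]
finger_gap: 0.0602
```

```bash
python3 - <<'E'
from h import *
pair('18')
mv((.586,-.327,-.010))
c=robot.calibration('wrist');im=cv2.imread('pics/w18.png')[:,:,::-1]
R_=(0,0,255);G=(0,255,0);B=(255,0,0)
S=(.586,-.327)
circ(c,im,[(*S,.011,.057,R_),(*S,.036,.046,G),(*S,.036,.026,B)],(220,130,420,300),3.4,'c18')
E
```

```text
now [ 0.587  -0.3266  0.0268] t 19.5 rot [-0.22 -0.11  0.06]
(0.586, -0.327, -0.01) -> [0.03 0.11 3.68]
```

View pics/c18.png

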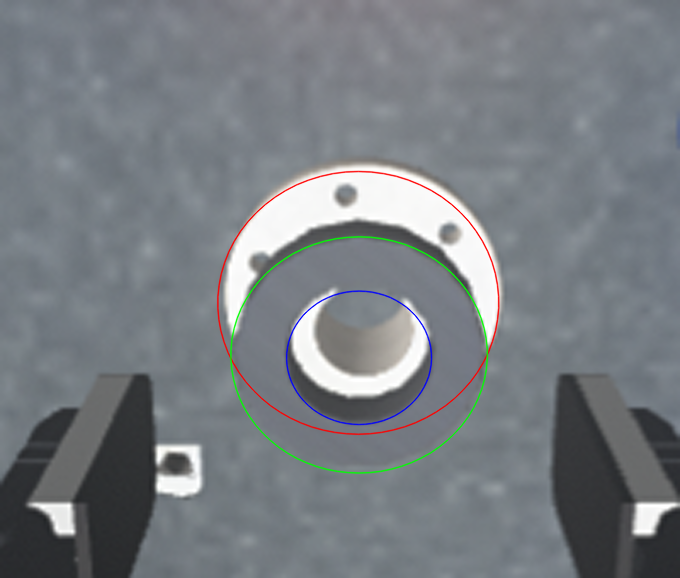

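View pics/j18.png

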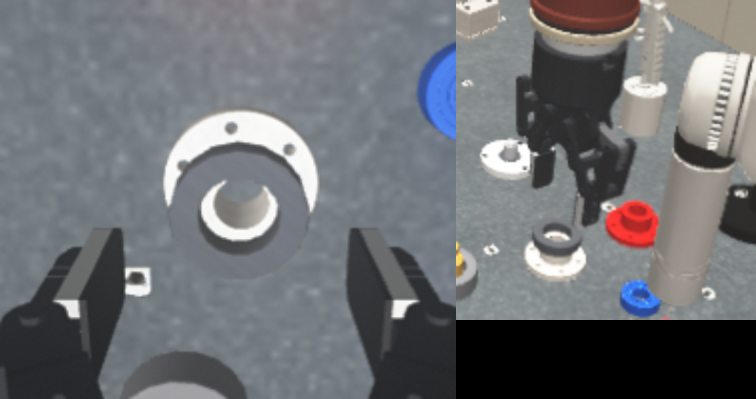

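Request:
play_rows(steps=[{"claw": 6,"tx": 0.05,"ty": 0.05,"tz": 1,"ax": -0.2,"ay": -0.1,"az": 0},{"claw": 6,"tx": 0.05,"ty": 0.05,"tz": 2,"ax": -0.2,"ay": -0.1,"az": 0},{"claw": 6,"tx": 0.05,"ty": 0.05,"tz": 3,"ax": -0.2,"ay": -0.1,"az": 0},{"claw": 6,"tx": 0.05,"ty": 0.05,"tz": 3.6,"ax": -0.2,"ay": -0.1,"az": 0},{"claw": 6,"tx": 0.05,"ty": 0.05,"tz": 3.65,"ax": -0.2,"ay": -0.1,"az": 0},{"claw": 6,"tx": 0.05,"ty": 0.05,"tz": 3.65,"ax": -0.2,"ay": -0.1,"az": 0},{"claw": 6,"tx": 0.05,"ty": 0.05,"tz": 3.65,"ax": -0.2,"ay": -0.1,"az": 0}])

```text
time: 20.2
tcp_pos: [0.587, -0.3274, -0.0093]
eef_rot: [[0.001, -1.0, 0.001], [-1.0, -0.001, -0.0], [0.0, -0.001, -1.0]]
wrist_force: [0.7, 0.2, 0.7]
finger_gap: 0.06
```

```bash
python3 - <<'E'
from h import *
pair('19')
mv()
E
```

```text
now [ 0.587  -0.3274 -0.0092] t 20.3 rot [-0.06 -0.03  0.05]
```

View pics/j19.png

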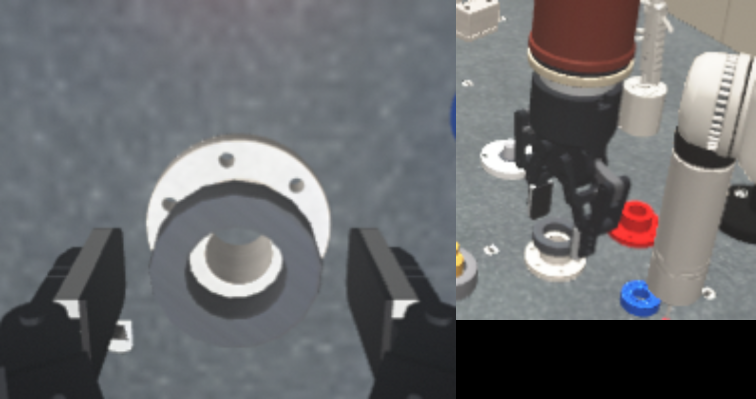

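Pads straddle the ring evenly; close and lift.

Request:
play_rows(steps=[{"claw": 4,"tx": 0,"ty": 0,"tz": 0,"ax": 0,"ay": 0,"az": 0},{"claw": 4,"tx": 0,"ty": 0,"tz": 0,"ax": 0,"ay": 0,"az": 0},{"claw": 4,"tx": 0,"ty": 0,"tz": 0,"ax": 0,"ay": 0,"az": 0},{"claw": 4,"tx": 0,"ty": 0,"tz": 0,"ax": 0,"ay": 0,"az": 0},{"claw": 4,"tx": 0,"ty": 0,"tz": 0,"ax": 0,"ay": 0,"az": 0},{"claw": 4,"tx": 0,"ty": 0,"tz": 0,"ax": 0,"ay": 0,"az": 0},{"claw": 4,"tx": 0,"ty": 0,"tz": -0.4,"ax": 0,"ay": 0,"az": 0},{"claw": 4,"tx": 0,"ty": 0,"tz": -1.2,"ax": 0,"ay": 0,"az": 0},{"claw": 4,"tx": 0,"ty": 0,"tz": -3,"ax": 0,"ay": 0,"az": 0},{"claw": 4,"tx": 0,"ty": 0,"tz": -5,"ax": 0,"ay": 0,"az": 0},{"claw": 4,"tx": 0,"ty": 0,"tz": -6,"ax": 0,"ay": 0,"az": 0},{"claw": 4,"tx": 0,"ty": 0,"tz": -6,"ax": 0,"ay": 0,"az": 0},{"claw": 4,"tx": 0,"ty": 0,"tz": -6,"ax": 0,"ay": 0,"az": 0}], squeeze=40)

```text
time: 21.6
tcp_pos: [0.5867, -0.3272, 0.0504]
eef_rot: [[0.001, -1.0, 0.001], [-1.0, -0.001, -0.0], [0.0, -0.001, -1.0]]
wrist_force: [0.5, 0.5, -1.2]
finger_gap: 0.0436
```

```bash
python3 - <<'E'
from h import *
pair('20')
mv((.636,-.172,.05),(.636,-.172,.02))
E
```

```text
now [ 0.5862 -0.327   0.0496] t 21.7 rot [0.03 0.01 0.06]
(0.636, -0.172, 0.05) -> [-15.49  -4.99  -0.04]
(0.636, -0.172, 0.02) -> [-15.49  -5.     2.96]
```

View pics/j20.png

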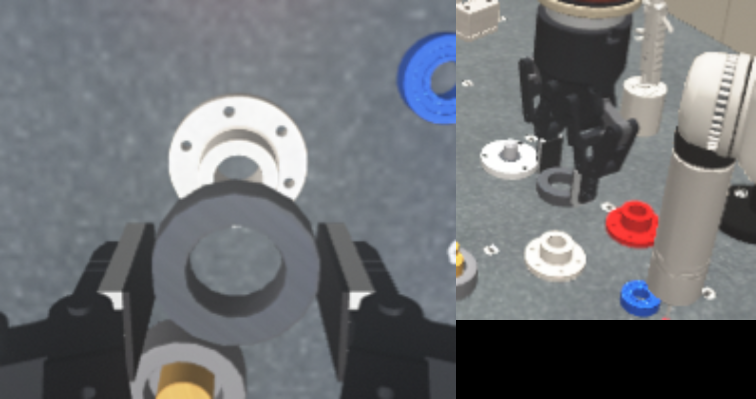

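Request:
play_rows(steps=[{"claw": 4,"tx": -2,"ty": -0.6,"tz": 0,"ax": 0,"ay": 0,"az": 0},{"claw": 4,"tx": -5,"ty": -1.6,"tz": 0,"ax": 0,"ay": 0,"az": 0},{"claw": 4,"tx": -9,"ty": -2.9,"tz": 0,"ax": 0,"ay": 0,"az": 0},{"claw": 4,"tx": -13,"ty": -4.2,"tz": 0,"ax": 0,"ay": 0,"az": 0},{"claw": 4,"tx": -15,"ty": -4.9,"tz": 0.8,"ax": 0,"ay": 0,"az": 0},{"claw": 4,"tx": -15.5,"ty": -5,"tz": 2,"ax": 0,"ay": 0,"az": 0},{"claw": 4,"tx": -15.5,"ty": -5,"tz": 2.5,"ax": 0,"ay": 0,"az": 0},{"claw": 4,"tx": -15.5,"ty": -5,"tz": 2.5,"ax": 0,"ay": 0,"az": 0},{"claw": 4,"tx": -15.5,"ty": -5,"tz": 2.5,"ax": 0,"ay": 0,"az": 0},{"claw": 4,"tx": -15.5,"ty": -5,"tz": 2.5,"ax": 0,"ay": 0,"az": 0}])

```text
time: 22.7
tcp_pos: [0.6359, -0.1737, 0.025]
eef_rot: [[-0.001, -1.0, -0.0], [-1.0, 0.001, -0.0], [0.0, 0.0, -1.0]]
wrist_force: [0.1, 0.1, -0.3]
finger_gap: 0.0439
```

```bash
python3 - <<'E'
from h import *
pair('21',(140,300,320,470))
mv((.636,-.172,-.0235))
c=robot.calibration('wrist');im=cv2.imread('pics/w21.png')[:,:,::-1]
R_=(0,0,255);G=(0,255,0);B=(255,0,0)
S=(.636,-.172); T=robot.get_state()['tcp_pos']
circ(c,im,[(*S,.010,.064,R_),(*S,.025,.016,G),(T[0],T[1],T[2]+.0335+.012,.046,B)],(220,130,420,300),3.4,'c21')
E
```

```text
now [ 0.6361 -0.173   0.0251] t 22.8 rot [-0.01 -0.01 -0.02]
(0.636, -0.172, -0.0235) -> [-0.1   0.01  4.86]
```

View pics/c21.png

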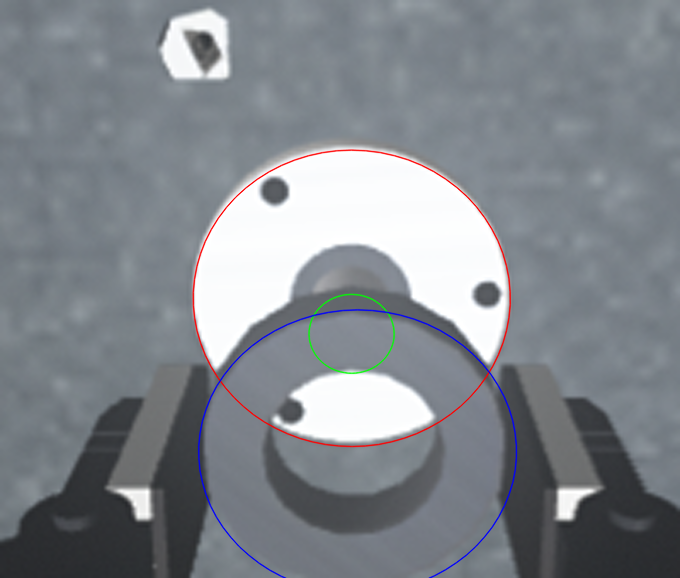

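View pics/j21.png

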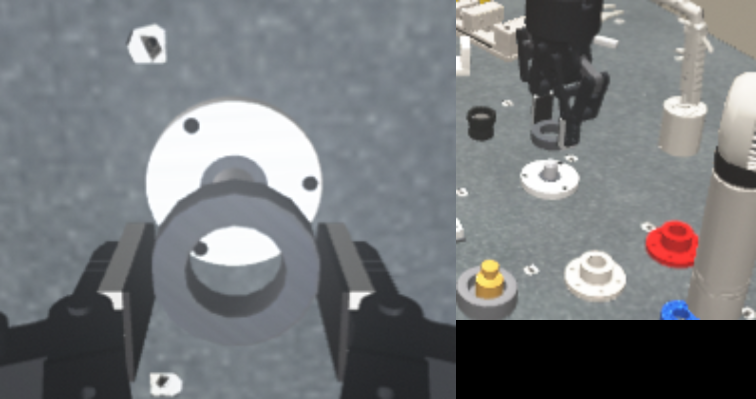

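Request:
play_rows(steps=[{"claw": 4,"tx": -0.1,"ty": 0,"tz": 0.8,"ax": 0,"ay": 0,"az": 0},{"claw": 4,"tx": -0.1,"ty": 0,"tz": 1.6,"ax": 0,"ay": 0,"az": 0},{"claw": 4,"tx": -0.1,"ty": 0,"tz": 2.1,"ax": 0,"ay": 0,"az": 0},{"claw": 4,"tx": -0.1,"ty": 0,"tz": 2.1,"ax": 0,"ay": 0,"az": 0},{"claw": 4,"tx": -0.1,"ty": 0,"tz": 2.1,"ax": 0,"ay": 0,"az": 0},{"claw": 4,"tx": -0.1,"ty": 0,"tz": 2.1,"ax": 0,"ay": 0,"az": 0}])

```text
time: 23.4
tcp_pos: [0.6363, -0.172, 0.0043]
eef_rot: [[-0.0, -1.0, 0.0], [-1.0, 0.0, -0.0], [0.0, -0.0, -1.0]]
wrist_force: [-0.5, -0.1, -0.9]
finger_gap: 0.0442
```

```bash
python3 - <<'E'
from h import *
pair('22',(140,300,320,470))
mv((.636,-.172,-.0235))
E
```

```text
now [ 0.6364 -0.172   0.0044] t 23.5 rot [-0.04 -0.02 -0.01]
(0.636, -0.172, -0.0235) -> [0.   0.04 2.79]
```

View pics/j22.png

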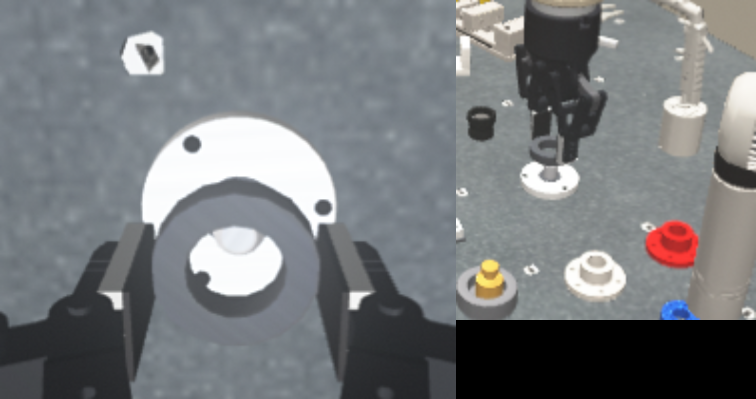

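Request:
play_rows(steps=[{"claw": 4,"tx": 0,"ty": 0,"tz": 0.6,"ax": 0,"ay": 0,"az": 0},{"claw": 4,"tx": 0,"ty": 0,"tz": 1.0,"ax": 0,"ay": 0,"az": 0},{"claw": 4,"tx": 0,"ty": 0,"tz": 1.4,"ax": 0,"ay": 0,"az": 0},{"claw": 4,"tx": 0,"ty": 0,"tz": 1.4,"ax": 0,"ay": 0,"az": 0}])

```text
time: 23.9
tcp_pos: [0.6357, -0.1718, -0.0106]
eef_rot: [[-0.0, -1.0, -0.001], [-1.0, 0.0, 0.0], [-0.0, 0.001, -1.0]]
wrist_force: [0.4, 0.3, -0.9]
finger_gap: 0.0437
```

```bash
python3 - <<'E'
from h import *
pair('23',(140,300,320,470))
mv((.636,-.172,-.0235))
E
```

```text
now [ 0.6363 -0.1719 -0.0098] t 24.0 rot [-0.02 -0.01 -0.01]
(0.636, -0.172, -0.0235) -> [0.01 0.03 1.37]
```

View pics/j23.png

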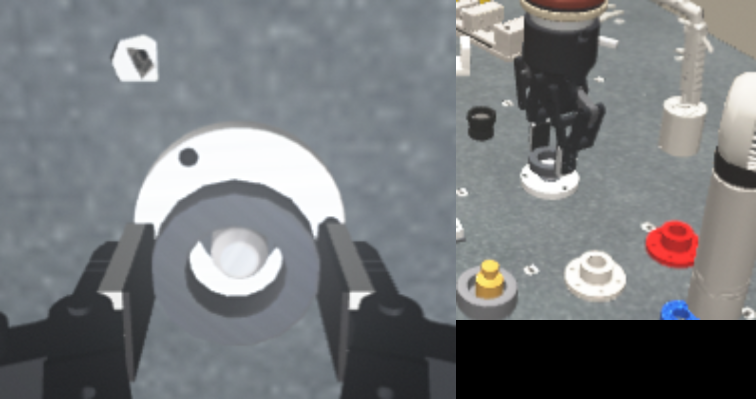

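Request:
play_rows(steps=[{"claw": 4,"tx": 0,"ty": 0,"tz": 0.5,"ax": 0,"ay": 0,"az": 0},{"claw": 4,"tx": 0,"ty": 0,"tz": 1.0,"ax": 0,"ay": 0,"az": 0},{"claw": 4,"tx": 0,"ty": 0,"tz": 1.25,"ax": 0,"ay": 0,"az": 0},{"claw": 4,"tx": 0,"ty": 0,"tz": 1.3,"ax": 0,"ay": 0,"az": 0},{"claw": 4,"tx": 0,"ty": 0,"tz": 1.3,"ax": 0,"ay": 0,"az": 0}])

```text
time: 24.5
tcp_pos: [0.6361, -0.172, -0.0223]
eef_rot: [[-0.0, -1.0, -0.0], [-1.0, 0.0, -0.0], [0.0, 0.0, -1.0]]
wrist_force: [-3.5, 1.7, 5.6]
finger_gap: 0.0439
```

Request:
play_rows(steps=[{"claw": 4.2,"tx": 0,"ty": 0,"tz": 0.03,"ax": 0,"ay": 0,"az": 0},{"claw": 4.4,"tx": 0,"ty": 0,"tz": 0,"ax": 0,"ay": 0,"az": 0},{"claw": 5,"tx": 0,"ty": 0,"tz": 0,"ax": 0,"ay": 0,"az": 0},{"claw": 6,"tx": 0,"ty": 0,"tz": 0,"ax": 0,"ay": 0,"az": 0},{"claw": 6,"tx": 0,"ty": 0,"tz": -0.3,"ax": 0,"ay": 0,"az": 0},{"claw": 6,"tx": 0,"ty": 0,"tz": -1.5,"ax": 0,"ay": 0,"az": 0},{"claw": 6,"tx": 0,"ty": 0,"tz": -4,"ax": 0,"ay": 0,"az": 0},{"claw": 6,"tx": 0,"ty": 0,"tz": -7,"ax": 0,"ay": 0,"az": 0},{"claw": 6,"tx": 0,"ty": 0,"tz": -8,"ax": 0,"ay": 0,"az": 0},{"claw": 6,"tx": 0,"ty": 0,"tz": -8,"ax": 0,"ay": 0,"az": 0},{"claw": 6,"tx": 0,"ty": 0,"tz": -8,"ax": 0,"ay": 0,"az": 0}])

```text
time: 25.6
tcp_pos: [0.6358, -0.172, 0.0572]
eef_rot: [[-0.0, -1.0, -0.001], [-1.0, 0.0, -0.0], [0.0, 0.001, -1.0]]
wrist_force: [0.4, 0.6, 0.3]
finger_gap: 0.0598
```

```bash
python3 - <<'E'
from h import *
pair('24',(140,300,320,470))
mv((.586,-.327,.06),(.586,-.327,.01))
c=robot.calibration('wrist');im=cv2.imread('pics/w24.png')[:,:,::-1]
S=(.636,-.172)
circ(c,im,[(*S,.010,.064,(0,0,255)),(*S,.022,.046,(0,255,0))],(240,90,400,260),3.4,'c24')
E
```

```text
now [ 0.6351 -0.1718  0.0562] t 25.7 rot [ 0.13  0.01 -0.01]
(0.586, -0.327, 0.06) -> [15.52  4.91 -0.37]
(0.586, -0.327, 0.01) -> [15.53  4.9   4.63]
```

View pics/j24.png

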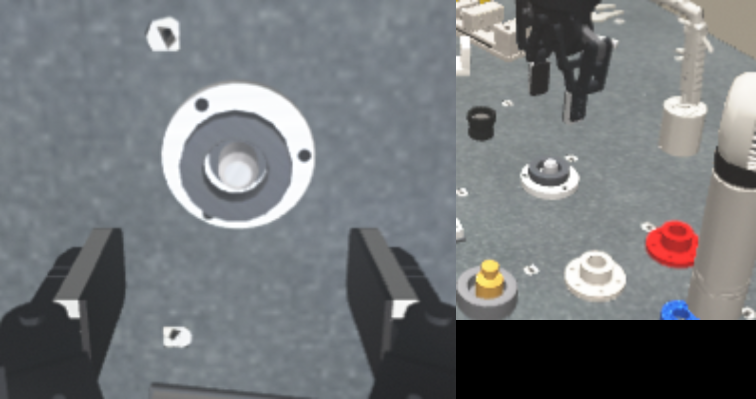

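View pics/c24.png

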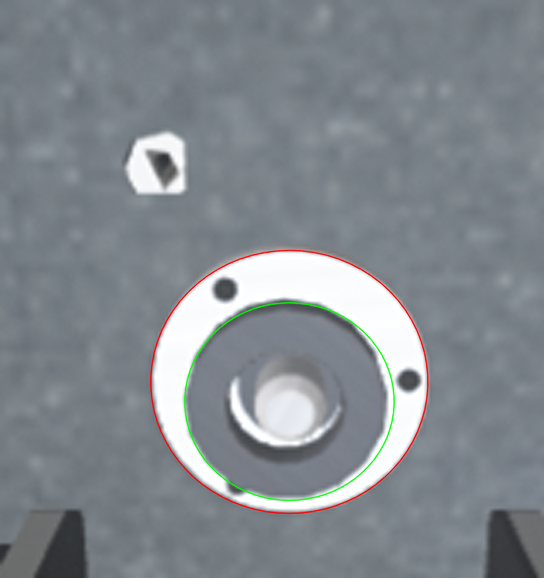

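Request:
play_rows(steps=[{"claw": 5,"tx": 3,"ty": 1,"tz": -0.3,"ax": 0.1,"ay": 0,"az": 0},{"claw": 5,"tx": 7,"ty": 2.2,"tz": -0.3,"ax": 0.1,"ay": 0,"az": 0},{"claw": 5,"tx": 11,"ty": 3.5,"tz": -0.3,"ax": 0.1,"ay": 0,"az": 0},{"claw": 5,"tx": 14,"ty": 4.5,"tz": 0.5,"ax": 0.1,"ay": 0,"az": 0},{"claw": 5,"tx": 15.5,"ty": 4.9,"tz": 2,"ax": 0.1,"ay": 0,"az": 0},{"claw": 5,"tx": 15.5,"ty": 4.9,"tz": 4,"ax": 0.1,"ay": 0,"az": 0},{"claw": 5,"tx": 15.5,"ty": 4.9,"tz": 4.6,"ax": 0.1,"ay": 0,"az": 0},{"claw": 5,"tx": 15.5,"ty": 4.9,"tz": 4.6,"ax": 0.1,"ay": 0,"az": 0},{"claw": 5,"tx": 15.5,"ty": 4.9,"tz": 4.6,"ax": 0.1,"ay": 0,"az": 0},{"claw": 5,"tx": 15.5,"ty": 4.9,"tz": 4.6,"ax": 0.1,"ay": 0,"az": 0}])

```text
time: 26.7
tcp_pos: [0.587, -0.3261, 0.0112]
eef_rot: [[0.001, -1.0, 0.001], [-1.0, -0.001, -0.0], [0.0, -0.001, -1.0]]
wrist_force: [0.2, 0.1, -0.2]
finger_gap: 0.05
```

```bash
python3 - <<'E'
from h import *
pair('25')
mv((.586,-.327,-.020))
c=robot.calibration('wrist');im=cv2.imread('pics/w25.png')[:,:,::-1]
S=(.586,-.327)
circ(c,im,[(*S,.011,.057,(0,0,255)),(*S,.024,.031,(0,255,0))],(220,130,420,300),3.4,'c25')
E
```

```text
now [ 0.5868 -0.3265  0.0113] t 26.8 rot [-0.05 -0.02  0.02]
(0.586, -0.327, -0.02) -> [0.04 0.08 3.13]
```

View pics/c25.png

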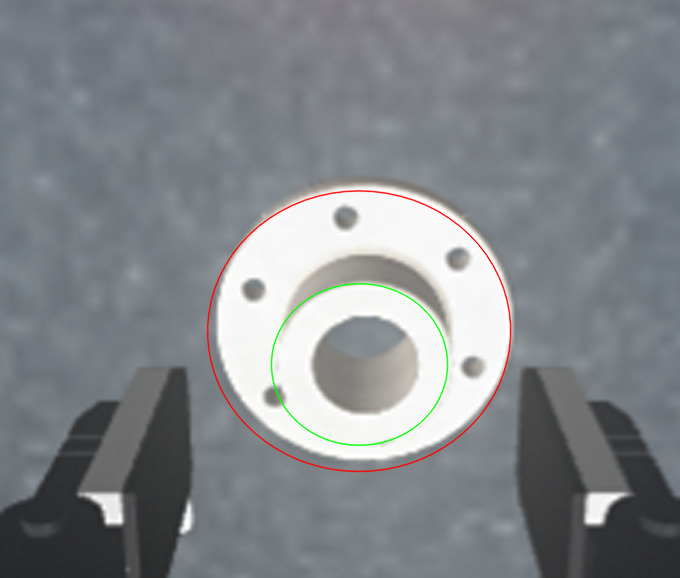

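Request:
play_rows(steps=[{"claw": 5,"tx": 0.12,"ty": 0,"tz": 1,"ax": 0,"ay": 0,"az": 0},{"claw": 5,"tx": 0.12,"ty": 0,"tz": 2,"ax": 0,"ay": 0,"az": 0},{"claw": 5,"tx": 0.12,"ty": 0,"tz": 2.8,"ax": 0,"ay": 0,"az": 0},{"claw": 5,"tx": 0.12,"ty": 0,"tz": 3.1,"ax": 0,"ay": 0,"az": 0},{"claw": 5,"tx": 0.12,"ty": 0,"tz": 3.1,"ax": 0,"ay": 0,"az": 0},{"claw": 5,"tx": 0.12,"ty": 0,"tz": 3.1,"ax": 0,"ay": 0,"az": 0}])

```text
time: 27.4
tcp_pos: [0.5869, -0.3278, -0.0197]
eef_rot: [[0.0, -1.0, 0.001], [-1.0, -0.0, -0.0], [0.0, -0.001, -1.0]]
wrist_force: [0.0, 0.3, 0.5]
finger_gap: 0.0496
```

```bash
python3 - <<'E'
from h import *
pair('26')
mv()
E
```

```text
now [ 0.5871 -0.3279 -0.0193] t 27.5 rot [-0.08 -0.04  0.02]
```

View pics/j26.png

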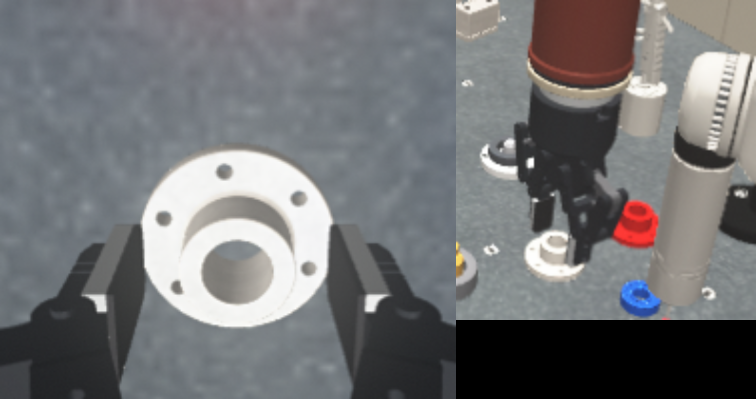

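Request:
play_rows(steps=[{"claw": 5,"tx": 0,"ty": 0,"tz": 0.2,"ax": 0,"ay": 0,"az": 0},{"claw": 5,"tx": 0,"ty": 0,"tz": 0.2,"ax": 0,"ay": 0,"az": 0},{"claw": 2.5,"tx": 0,"ty": 0,"tz": 0.2,"ax": 0,"ay": 0,"az": 0},{"claw": 2.5,"tx": 0,"ty": 0,"tz": 0.2,"ax": 0,"ay": 0,"az": 0},{"claw": 2.5,"tx": 0,"ty": 0,"tz": 0.2,"ax": 0,"ay": 0,"az": 0},{"claw": 2.5,"tx": 0,"ty": 0,"tz": 0.2,"ax": 0,"ay": 0,"az": 0},{"claw": 2.5,"tx": 0,"ty": 0,"tz": 0.2,"ax": 0,"ay": 0,"az": 0},{"claw": 2.5,"tx": 0,"ty": 0,"tz": 0.2,"ax": 0,"ay": 0,"az": 0}])

```text
time: 28.3
tcp_pos: [0.5873, -0.328, -0.021]
eef_rot: [[0.0, -1.0, 0.002], [-1.0, -0.0, -0.001], [0.001, -0.002, -1.0]]
wrist_force: [-1.2, 0.3, 6.2]
finger_gap: 0.0295
```

Request:
play_rows(steps=[{"claw": 2.5,"tx": 0,"ty": 0,"tz": -0.4,"ax": 0,"ay": 0,"az": 0},{"claw": 2.5,"tx": 0,"ty": 0,"tz": -1.2,"ax": 0,"ay": 0,"az": 0},{"claw": 2.5,"tx": 0,"ty": 0,"tz": -3,"ax": 0,"ay": 0,"az": 0},{"claw": 2.5,"tx": 0,"ty": 0,"tz": -5,"ax": 0,"ay": 0,"az": 0},{"claw": 2.5,"tx": 0,"ty": 0,"tz": -7,"ax": 0,"ay": 0,"az": 0},{"claw": 2.5,"tx": 0,"ty": 0,"tz": -7,"ax": 0,"ay": 0,"az": 0},{"claw": 2.5,"tx": 0,"ty": 0,"tz": -7,"ax": 0,"ay": 0,"az": 0}])

```text
time: 29.0
tcp_pos: [0.5872, -0.328, 0.0491]
eef_rot: [[0.0, -1.0, 0.002], [-1.0, -0.0, -0.001], [0.001, -0.002, -1.0]]
wrist_force: [0.1, 0.2, -1.4]
finger_gap: 0.0286
```

```bash
python3 - <<'E'
from h import *
pair('27')
mv((.468,-.171,.05),(.468,-.171,.02))
E
```

```text
now [ 0.5864 -0.3276  0.0478] t 29.1 rot [-0.01 -0.    0.02]
(0.468, -0.171, 0.05) -> [-15.66  11.84  -0.22]
(0.468, -0.171, 0.02) -> [-15.66  11.84   2.78]
```

View pics/j27.png

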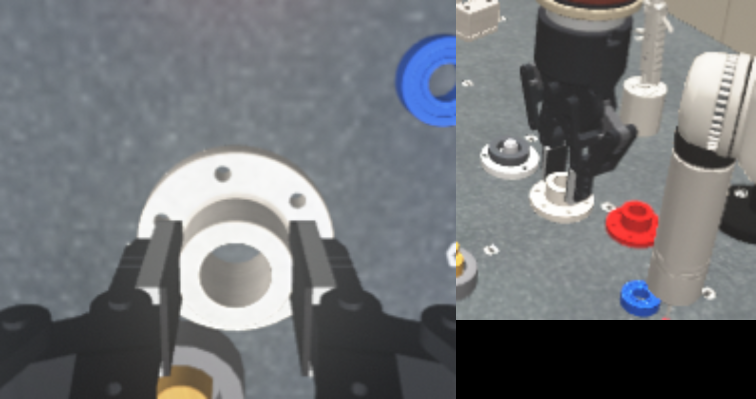

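Request:
play_rows(steps=[{"claw": 2.5,"tx": -2,"ty": 1.5,"tz": -0.5,"ax": 0,"ay": 0,"az": 0},{"claw": 2.5,"tx": -5,"ty": 3.8,"tz": -0.5,"ax": 0,"ay": 0,"az": 0},{"claw": 2.5,"tx": -8,"ty": 6,"tz": -0.5,"ax": 0,"ay": 0,"az": 0},{"claw": 2.5,"tx": -11,"ty": 8.3,"tz": -0.5,"ax": 0,"ay": 0,"az": 0},{"claw": 2.5,"tx": -14,"ty": 10.6,"tz": 0,"ax": 0,"ay": 0,"az": 0},{"claw": 2.5,"tx": -15.6,"ty": 11.8,"tz": 1,"ax": 0,"ay": 0,"az": 0},{"claw": 2.5,"tx": -15.65,"ty": 11.85,"tz": 2,"ax": 0,"ay": 0,"az": 0},{"claw": 2.5,"tx": -15.65,"ty": 11.85,"tz": 2.3,"ax": 0,"ay": 0,"az": 0},{"claw": 2.5,"tx": -15.65,"ty": 11.85,"tz": 2.3,"ax": 0,"ay": 0,"az": 0},{"claw": 2.5,"tx": -15.65,"ty": 11.85,"tz": 2.3,"ax": 0,"ay": 0,"az": 0},{"claw": 2.5,"tx": -15.65,"ty": 11.85,"tz": 2.3,"ax": 0,"ay": 0,"az": 0}])

```text
time: 30.2
tcp_pos: [0.4684, -0.1717, 0.025]
eef_rot: [[-0.0, -1.0, 0.001], [-1.0, 0.0, -0.0], [0.0, -0.001, -1.0]]
wrist_force: [-0.3, 0.6, -0.8]
finger_gap: 0.0292
```

```bash
python3 - <<'E'
from h import *
pair('28',(150,310,200,350))
mv((.468,-.171,-.0132))
c=robot.calibration('wrist');im=cv2.imread('pics/w28.png')[:,:,::-1]
S=(.468,-.171)
circ(c,im,[(*S,.014,.067,(0,0,255))],(210,110,440,300),3.1,'c28')
E
```

```text
now [ 0.4682 -0.1715  0.025 ] t 30.3 rot [-0.04 -0.01 -0.01]
(0.468, -0.171, -0.0132) -> [-0.05  0.03  3.82]
```

View pics/c28.png

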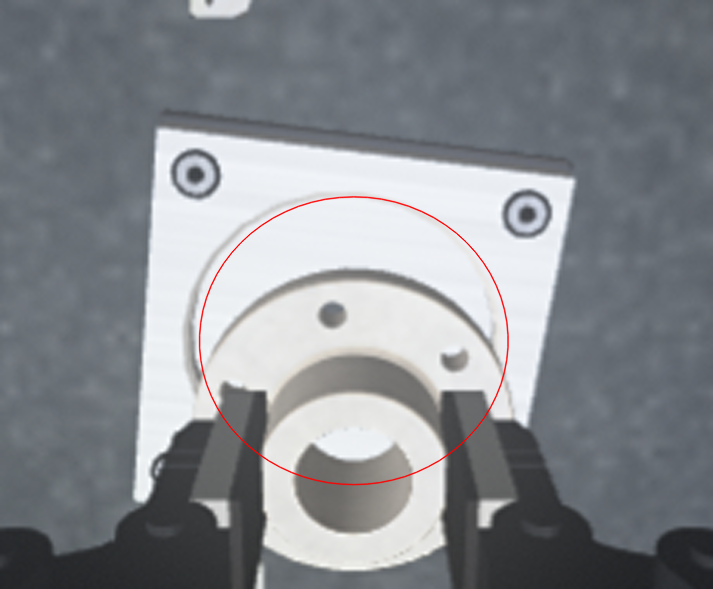

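View pics/j28.png

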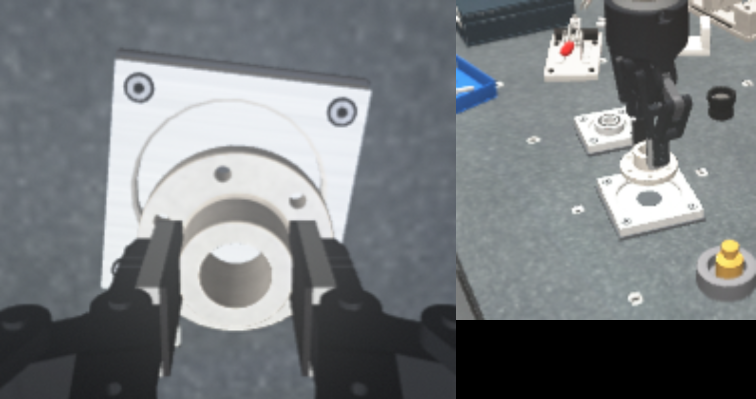

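Request:
play_rows(steps=[{"claw": 2.5,"tx": -0.3,"ty": -0.05,"tz": 0.8,"ax": 0,"ay": 0,"az": 0},{"claw": 2.5,"tx": -0.3,"ty": -0.05,"tz": 1.6,"ax": 0,"ay": 0,"az": 0},{"claw": 2.5,"tx": -0.3,"ty": -0.05,"tz": 2.4,"ax": 0,"ay": 0,"az": 0},{"claw": 2.5,"tx": -0.3,"ty": -0.05,"tz": 2.7,"ax": 0,"ay": 0,"az": 0},{"claw": 2.5,"tx": -0.3,"ty": -0.05,"tz": 2.7,"ax": 0,"ay": 0,"az": 0},{"claw": 2.5,"tx": -0.3,"ty": -0.05,"tz": 2.7,"ax": 0,"ay": 0,"az": 0}])

```text
time: 30.9
tcp_pos: [0.4688, -0.1685, -0.0021]
eef_rot: [[-0.0, -1.0, 0.0], [-1.0, 0.0, -0.0], [0.0, -0.0, -1.0]]
wrist_force: [-0.3, 0.5, -1.2]
finger_gap: 0.0291
```

```bash
python3 - <<'E'
from h import *
pair('29',(150,310,200,350))
mv((.469,-.1685,-.0132))
E
```

```text
now [ 0.469  -0.1686 -0.0017] t 31.0 rot [-0.07 -0.02 -0.01]
(0.469, -0.1685, -0.0132) -> [-0.01  0.01  1.15]
```

View pics/j29.png

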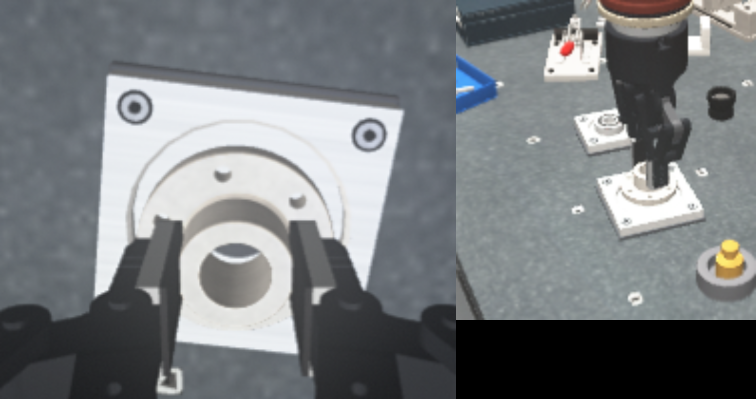

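Request:
play_rows(steps=[{"claw": 2.5,"tx": 0,"ty": 0,"tz": 0.5,"ax": 0,"ay": 0,"az": 0},{"claw": 2.5,"tx": 0,"ty": 0,"tz": 0.85,"ax": 0,"ay": 0,"az": 0},{"claw": 2.5,"tx": 0,"ty": 0,"tz": 1.05,"ax": 0,"ay": 0,"az": 0},{"claw": 2.5,"tx": 0,"ty": 0,"tz": 1.05,"ax": 0,"ay": 0,"az": 0},{"claw": 2.5,"tx": 0,"ty": 0,"tz": 1.05,"ax": 0,"ay": 0,"az": 0}])

```text
time: 31.5
tcp_pos: [0.469, -0.1686, -0.0123]
eef_rot: [[-0.0, -1.0, 0.001], [-1.0, 0.0, -0.0], [0.0, -0.001, -1.0]]
wrist_force: [0.3, -0.1, -1.5]
finger_gap: 0.0286
```

Request:
play_rows(steps=[{"claw": 2.5,"tx": 0,"ty": 0,"tz": 0.1,"ax": 0,"ay": 0,"az": 0},{"claw": 2.5,"tx": 0,"ty": 0,"tz": 0.15,"ax": 0,"ay": 0,"az": 0},{"claw": 2.5,"tx": 0,"ty": 0,"tz": 0.15,"ax": 0,"ay": 0,"az": 0}])

```text
time: 31.8
tcp_pos: [0.4692, -0.1687, -0.0131]
eef_rot: [[-0.0, -1.0, 0.001], [-1.0, 0.0, -0.001], [0.001, -0.001, -1.0]]
wrist_force: [-3.5, 0.3, 7.0]
finger_gap: 0.0288
```

Seated at the expected height. Release and retreat.

Request:
play_rows(steps=[{"claw": 2.8,"tx": 0,"ty": 0,"tz": -0.05,"ax": 0,"ay": 0,"az": 0},{"claw": 3.2,"tx": 0,"ty": 0,"tz": -0.05,"ax": 0,"ay": 0,"az": 0},{"claw": 4,"tx": 0,"ty": 0,"tz": -0.1,"ax": 0,"ay": 0,"az": 0},{"claw": 5,"tx": 0,"ty": 0,"tz": -0.1,"ax": 0,"ay": 0,"az": 0},{"claw": 5,"tx": 0,"ty": 0,"tz": -0.3,"ax": 0,"ay": 0,"az": 0},{"claw": 5.5,"tx": 0,"ty": 0,"tz": -1.5,"ax": 0,"ay": 0,"az": 0},{"claw": 6,"tx": 0,"ty": 0,"tz": -4,"ax": 0,"ay": 0,"az": 0},{"claw": 6,"tx": 0,"ty": 0,"tz": -8,"ax": 0,"ay": 0,"az": 0},{"claw": 6,"tx": 0,"ty": -2,"tz": -12,"ax": 0,"ay": 0,"az": 0},{"claw": 6,"tx": 0,"ty": -4,"tz": -16,"ax": 0,"ay": 0,"az": 0},{"claw": 6,"tx": 0,"ty": -6,"tz": -20,"ax": 0,"ay": 0,"az": 0},{"claw": 6,"tx": 0,"ty": -6,"tz": -24,"ax": 0,"ay": 0,"az": 0},{"claw": 6,"tx": 0,"ty": -6,"tz": -24,"ax": 0,"ay": 0,"az": 0},{"claw": 6,"tx": 0,"ty": -6,"tz": -24,"ax": 0,"ay": 0,"az": 0},{"claw": 6,"tx": 0,"ty": -6,"tz": -24,"ax": 0,"ay": 0,"az": 0}])

```text
time: 33.3
tcp_pos: [0.5282, -0.1685, 0.2264]
eef_rot: [[-0.0, -1.0, 0.0], [-1.0, 0.0, -0.0], [0.0, -0.0, -1.0]]
wrist_force: [-0.5, 0.0, -0.9]
finger_gap: 0.0597
```

```bash
python3 - <<'E'
from h import *
mv()
c,im=snap('wrist','w30'); c,im=snap('wrist','w31'); snap('side','s30')
R_=(0,0,255);G=(0,255,0)
items=[(.484,-.305,.043,.016,G),(.484,-.305,.02,.056,R_),(.469,-.1685,.019,.057,G),(.482,-.032,.021,.035,G),(.636,-.172,.022,.046,G),(.636,-.172,.01,.064,R_)]
circ(c,im,items,(190,40,480,250),2.7,'c30')
E
```

```text
now [ 0.5282 -0.1685  0.2264] t 33.3 rot [-0.01 -0.02 -0.01]
```

View pics/c30.png

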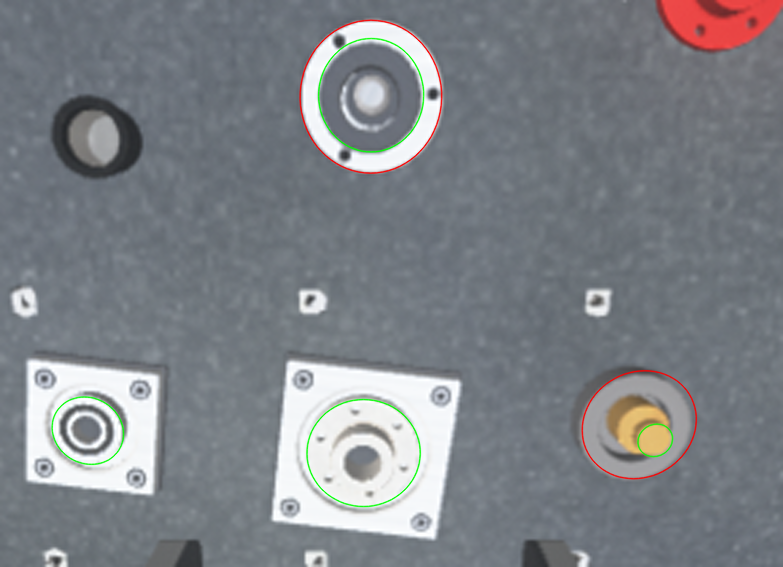

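View pics/s30.png

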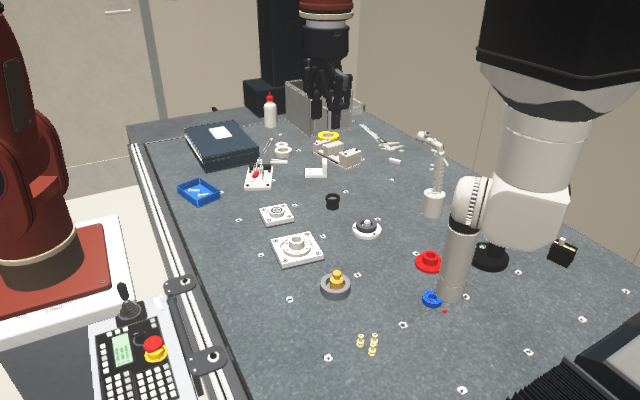

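```bash
python3 -c "
from station import robot
print(robot.job_done(), robot.get_state()['time'])"
```

```text
the job is handed in; nothing more can be done
the job is handed in; nothing more can be done
```

I took the stack apart from the top down and put each part straight into its place: weight in the rest, bearing in the small nest, ring over the stud, flange hub up in the large nest. I handed the job in at about 34 s of the 122 s allowed. The hand-in gives no verdict.

- **Seating:** each part made firm contact at about 1 mm or less from the height I expected, before I let it go. The contact forces were about 6 to 20 N.
- **Final wrist and side pictures:** all four parts look flat and upright, and centred to within about 2 mm of the outlines I projected. The loupe appears untouched. I did not check the bracket's position separately, but the gripper never went near it. The gripper was open and well clear.
- **Finger position disagreed with the reported tool point:** the real fingertips sit about 35 mm behind it. My first try at the weight closed on air above the knob and disturbed nothing. I corrected for the offset in every grasp after that.
- **Gap reading:** the finger gap read about 2 mm smaller than the part in every grip, and no grip slipped visibly.

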